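# Tighten a walled-in clamp nut with a ring wrench

## Robot

A 7-joint arm with a two-finger parallel gripper is mounted at the origin on a cart in front of the work surface, level with it; the furniture and walls round the work are solid. World frame = base frame: x ahead of the robot, y to its left, z up, the work surface at z = 0. Lengths are in m, angles in rad, forces in N, time in s.
With the tool pointing down it reaches from about 0.4 to 0.85 m from the base axis. Payload 6.9 kg.
Tool frame: the origin (TCP) lies between the finger pads; the fingertips stand 11 mm ahead of it and the grasp point (between the pads) lies 8 mm behind it; z points along the fingers, y is the line along which they close (so a half turn about z gives the same grasp; the last joint's range is limited). The gripper opens to 85 mm and grips with 20 to 120 N. Pads are 22 mm wide; open, the fingers measure 114 mm over their backs; the gripper's body (76 mm by 85 mm) begins 54 mm behind the grasp point. The pads swing forward as they close: fully open they stand 13 mm farther back than shut.
Start: joints at [1.415, 0.507, -0.238, 1.5, 0.126, 1.149, -0.155], TCP at [0.162, -0.604, 0.242] pointing down, gripper open.
Joint ranges: [-3.08, 3.08], [-0.24, 2.05], [-1.43, 1.35], [0, 2.5], [-1.52, 4.66], [0.17, 1.96], [-2.89, 2.89]. Speed limits (rad/s): [2.39, 2.39, 3.14, 3.14, 3.14, 3.14, 3.14].

## Interface

Orientations are given as a rotation vector (axis times angle).
In Python, from plant import bot gives the robot as it stands.
- The arm moves only by the tool carry_out, never from a script. Its argument "series" is a list that holds one entry, the list of rows, each a list of 7 numbers: the shift along the tool's x, y, z normalised to -1 to 1, where 1 is 0.3 m, then the turn, a rotation vector about the tool's x, y, z normalised to -1 to 1, where 1 is 0.5 rad, then the closure, from 0 (fully open) to 1 (shut). In form: [[[tx, ty, tz, wx, wy, wz, jaw], ...]]. A call has 1 to 20 rows; each row shifts and turns the commanded pose from where the row before left it, along the tool's axes as they then stand; what a row does not reach is not made up. A row lasts 1/12 s, in which the tool goes at most 41.7 mm and 7.16 degrees, less where a joint would pass 70% of its speed; a pose out of reach is approached as far as the arm can. A call with a number of a shift or a turn outside -1 to 1 is refused whole. A call with a gripper value outside its range is refused whole. The fingers move at their own pace and stop on an object; "newtons" is the grip in N (left out, the last holds). Time passes only in rows, so rows that do not move let the fingers close. It gives the time, the measured TCP pose, the force, the opening and the grip force at its end, in the units of the state.
- bot.get_obs(): the state, without advancing time (a new reading comes with each control period).
- bot.grab_frame(name): name is "scene" or "top" or "wrist"; returns (picture, depth): 384x512x3 uint8, blue, green, red; 384x512 float32, m along the optical axis (not along the pixel's ray), 0 where there is no reading.
- bot.camera_params(name): a dict with "fovy" (degrees; the focal length in pixels is half the picture's height over the tangent of half this angle, whatever the lens; pixels are square), "cx", "cy" (the principal point, pixels), "view" (4x4, takes a point from world to camera coordinates). Camera axes: x right, y down, z forward; pixel columns grow to the right and rows downward; lengths in m; the calibration is good to about 2 mm. The wrist camera is an equidistant fisheye: a pixel r from the principal point sees the ray r / f radians off the axis. A picture is of the moment at which its call begins: read the wrist's pose just before it. camera_params takes no time and is no camera call; for the wrist camera it gives the pose at the moment of the call.
- bot.sign_off(): hands the job in; it is judged then, once.
Trained networks look in the newest picture that a camera, given by its name, has taken for a name from the list of things; names that differ only in an ending like _2 or _b are one class to them, and where a whole thing is asked for, a point or a joint stands for the part that bears it (a point fixed in the world has none). Each returns a list of dicts, best first, with "score" (0 to 1); they miss things now and then, are a little off and sometimes report something else, mostly with a low value. They report only what shows in the picture. A call takes as long as a camera call. They do not tell look-alikes from the thing itself.
- bot.recognise(name, camera): "point" ([x, y, z] in m, in the coordinates of the camera as it stood for that picture, good to about 4 mm: the middle of the surface that is visible of it).
- bot.tip_of(name, camera): "point" ([x, y, z] in m, in the coordinates of the camera as it stood for that picture, good to about 4 mm: a listed point, or the origin of a listed thing).
The state is a dict: "time_s": time; "joint_positions": joint angles; "qd": joint speeds; "effort": joint torques, N m; "tcp_pos": TCP position; "ee_rot": TCP orientation; "force": force on the tool from outside, world axes, zero at the start; "ft_torque": the same for the moment, N m; "width": finger opening in m; "grip_force": force on a finger pad.
Only numpy, scipy, OpenCV 4.12 (cv2) and the standard library are available. Lean on these libraries where they do the work, as an engineer would, in place of code of your own. Each camera call takes 0.05 s, during which the arm holds its last target. There are 200 camera calls.

## Task

Clamp the small transformer in the fixture: take the ring wrench from its wooden rest and turn the hex nut clockwise with it until the nut comes up against its stop and the jaw holds it firmly against the end stop. The side walls leave the wrench only a short swing, so lift it off and reseat it for each new stroke. Finish by laying the wrench back in the two cradles of its rest, ring end where it was; turn the nut with the wrench only, not with the fingers, and leave the loose spool, counter box and cutters near the work where they are.

Things in the scene. Friction and masses are not known exactly. Their poses are not given: they have to be found in the camera images.
- fixture: Fixed aluminium clamping fixture, plate 164 x 120 x 25 mm on the bench. Origin: bench level under the nut's axis; z up; +x from the nut to the transformer. Plate x=-34..130, y=-60..60. Grey side walls at y=-60..-48 and 48..60, x=-32..50, 70 mm high; open towards -x. End stop: 60 mm wide, 55 mm high, face at x=90.
- nut_seat (a point): Steel hex nut, upright, 30 mm across flats, 22 mm tall, on a dark washer 46 mm wide. Origin: on its axis at its underside, 40 mm above the bench; z up; x axis points at one of its six corners and turns with it. Lower 16 mm straight flats, top 6 mm tapers in (corner radius 17.3 to 12.5 mm) to lead the wrench on; a 16 mm stud end stands 4 mm above it.
- hex_nut (a joint): Turn of the hex nut, rad, growing clockwise from above (tightening); hard stop at 2.3 (tight). Starts at 0 to 0.3, stays where left, takes about 0.35 N m to turn. Each rad moves the jaw 4.5 mm towards the transformer. At value q the nut's x axis stands at 41 degrees minus q from the fixture's x axis (counter-clockwise from above positive).
- jaw: Steel jaw, 50 mm wide, top 48 mm above the bench, driven along the fixture's +x by the nut; its face is at fixture x=46 at joint value 0. Spring-backed: with the nut at its stop it presses the transformer with about 15 N. Origin: on the nut's axis when the joint is 0, 26 mm above the bench.
- transformer: Loose small transformer, black with a yellow face and a 36 x 44 mm foot plate, 33 mm tall, lying on the fixture plate between jaw and end stop with some play. Origin: centre of its underside, 25 mm above the bench.
- wrench: Loose steel single ring wrench, 0.35 kg, 195 mm long. Origin: ring centre at its underside; +x along the handle to the tail; z up. Ring 52 mm wide, 16 mm thick; six-sided opening right through, 31.6 mm across flats, corners on the x axis: it fits with its x axis along any corner of the nut, about 5 degrees of play either way. Seated, its underside lies on the washer, level with the nut's origin.
- wrench_grip (a point): Good place to grip the wrench: middle of the handle (18 mm wide, 14 mm thick, underside flush with the ring's), 90 mm from the ring's centre, half way through its thickness; axes as the wrench's. Raised 22 mm from seated the ring is clear of the hex, 26 mm clear of the stud end too.
- wrench_tail (a point): Rounded tail end of the wrench handle, 169 mm from the ring's centre.
- swing_mid (a point): Point on the fixture where wrench_grip lies with the wrench seated and its handle straight out of the opening (fixture -x): 90 mm from the nut's axis, 47 mm above the bench. The handle can swing about 47 degrees either side of this before it meets the front inner corner of a wall. Tightening swings it clockwise from above, from the fixture's -y side to its +y side.
- wrench_rest: Fixed light-wood wrench rest, 150 x 50 mm, base 8 mm high. Origin: bench level, below where the ring's centre belongs; +x towards the tail (roughly towards the robot). Two cradles, 16 mm long, at x=42 and 142 mm carry the handle's underside 36 mm above the bench; cheeks 44 mm high at y=17..25 mm either side. Open between the cradles for the fingers.
- spool: Bystander: spool of solder, 56 mm diameter, 43 mm tall, standing. Origin: centre of its underside.
- counter: Bystander: black hand-held counter box with two round buttons, 90 x 72 x 27 mm, lying flat. Origin: centre of its underside.
- cutter: Bystander: side cutters with blue handles, 136 x 49 x 12 mm, lying flat. Origin: centre of the underside.
Things that resemble listed ones, but are neither listed nor needed, are in the scene too. Of the things like the wrench_rest, leave any that is purple; of the rest the larger one is meant.

How it is judged:
On the way, in this order (a step that is already met when the one before it is completed fails the run):
1. the wrench is seated on the nut (horizontal distance between wrench and nut_seat below 0.004 m and z of wrench in the frame of nut_seat between -0.004 and 0.006 m and angle between wrench's own z axis and vertical below 0.12 rad), for 0.1 s.
2. after a first stroke (nut past 0.5 rad) the wrench is lifted clear of the flats (value of joint hex_nut above 0.5 rad and z of wrench in the frame of nut_seat above 0.016 m), for 0.05 s.
3. the wrench is seated on the nut again (all of step 1), for 0.1 s.
At the end, for the whole second after the job is handed in: The nut is past 2.2 rad (tight), the jaw presses on the transformer with more than 5 N, and the wrench lies at rest and level (within 0.06 rad) in both cradles of its rest, ring centre within 22 mm of its place, tail the same way as before (value of joint hex_nut above 2.2 rad and contact force between jaw and transformer above 5 N and horizontal distance between wrench and wrench_rest below 0.022 m and z of wrench_grip in the frame of wrench_rest between 0.038 and 0.049 m and x of wrench_grip in the frame of wrench_rest above 0.06 m and angle between wrench's own z axis and vertical below 0.06 rad and linear speed of wrench below 0.02 m/s); the robot touches nothing.
It fails at once if the fingers turn or press the nut themselves (contact force between the fingers and hex_nut above 2 N).
It fails at once if spool: moved more than 30 mm (distance of spool from where it was at the start of the episode above 0.03 m).
It fails at once if counter box: moved more than 30 mm (distance of counter from where it was at the start of the episode above 0.03 m).
It fails at once if side cutters: moved more than 30 mm (distance of cutter from where it was at the start of the episode above 0.03 m).
It also fails if it takes over 70 s, if anything falls off the work surface, if the arm or the gripper's body presses on something with over 40 N, if the wrist force passes 120 N, or if a joint passes its speed limit or range.

## Working session

There is one attempt and no reset: what is moved stays moved. The work goes in short steps, Python scripts to look and compute and a tool call to move; the robot and the scene stay as the last step left them, time stands still between calls to the robot, and variables do not carry over. Pictures are saved under pics/ and viewed, at most 10 in all, crops included, and the job is handed in when it is done.

Besides the shell and the picture viewer there is one more tool, called after "Call:" in YAML: its name, and indented under it one key for each argument. carry_out: Moves the arm, as the interface text tells. Scaled input: -1 to 1 covers 0.3 m each way for a shift and 0.5 rad each way for a turn. Its arguments: {"type":"object","properties":{"series":{"type":"array"},"newtons":{"type":"number"}},"required":["series"]}

```bash
mkdir -p pics; ls; cat > h.py <<'E'
import numpy as np, cv2
from scipy.spatial.transform import Rotation as R
from plant import bot
np.set_printoptions(precision=4,suppress=True)
def w(cam,p):
    V=np.array(bot.camera_params(cam)["view"]); return (np.linalg.inv(V)@np.r_[p,1])[:3]
def cloud(cam,d):
    c=bot.camera_params(cam); f=192/np.tan(np.radians(c["fovy"])/2)
    v,u=np.mgrid[0:384,0:512]
    P=np.stack([(u-c["cx"])/f*d,(v-c["cy"])/f*d,d,np.ones_like(d)],-1)
    return (P@np.linalg.inv(np.array(c["view"])).T)[...,:3]
def look(cam,names,fn="tip_of"):
    for n in names:
        for r in getattr(bot,fn)(n,cam)[:4]:
            print(cam,fn,n,round(r["score"],2),w(cam,r["point"]))
E
python3 - <<'E'
from h import *
o=bot.get_obs(); print(o)
for c in("scene","top"):
    im,d=bot.grab_frame(c); cv2.imwrite(f"pics/{c}0.png",im); np.save(f"{c}.npy",d)
    print(bot.camera_params(c))
    look(c,["wrench","wrench_grip","wrench_tail","nut_seat","swing_mid","wrench_rest","fixture","transformer","spool","counter","cutter"])
E
```

```text
pics
{'time_s': 0.0, 'joint_positions': array([ 1.4145,  0.5083, -0.2375,  1.5012,  0.1257,  1.1489, -0.1548]), 'qd': array([ 0.0002, -0.0005, -0.0011,  0.0011,  0.0002,  0.0011, -0.0012]), 'effort': array([  0.0004, -62.0594,  -2.186 , -24.9647,   0.0129,   0.012 ,
         0.    ]), 'tcp_pos': array([ 0.1616, -0.6032,  0.2414]), 'ee_rot': array([-3.1129, -0.4099,  0.0004]), 'force': array([-0.39  ,  0.253 ,  0.2424]), 'ft_torque': array([ 0.0079, -0.0043,  0.0126]), 'grip_force': 0.0, 'width': 0.08529243486887818}
{'fovy': 53.1973310026297, 'cx': 254.30722447724986, 'cy': 192.197897980578, 'view': array([[-0.7676, -0.6407,  0.0152,  0.4327],
       [-0.3991,  0.4594, -0.7935,  0.2732],
       [ 0.5014, -0.6152, -0.6083,  1.1592],
       [ 0.    ,  0.    ,  0.    ,  1.    ]])}
scene tip_of wrench 0.66 [ 0.5783 -0.0611  0.0344]
scene tip_of wrench_grip 0.79 [ 0.4833 -0.0577  0.0469]
scene tip_of wrench_tail 0.75 [ 0.4088 -0.0554  0.0438]
scene tip_of nut_seat 0.61 [0.6395 0.2832 0.0025]
scene tip_of nut_seat 0.56 [ 0.5436 -0.3168  0.0448]
scene tip_of swing_mid 0.84 [ 0.4547 -0.3338 
[... 868 characters left out ...]
grip 0.65 [ 0.4865 -0.0576  0.0429]
top tip_of wrench_grip 0.55 [ 0.5124  0.3652 -0.0003]
top tip_of wrench_tail 0.92 [ 0.4016 -0.0558  0.0408]
top tip_of nut_seat 0.61 [ 0.5453 -0.3208  0.043 ]
top tip_of wrench_rest 0.97 [ 0.5743 -0.0587 -0.002 ]
top tip_of wrench_rest 0.67 [ 0.5295  0.0981 -0.0013]
top tip_of fixture 0.58 [ 0.5452 -0.321   0.0004]
top tip_of fixture 0.16 [ 0.4798  0.2482 -0.0011]
top tip_of transformer 0.76 [ 0.6134 -0.3047  0.0259]
top tip_of transformer 0.43 [ 0.5734 -0.0601  0.0325]
top tip_of spool 0.58 [0.5154 0.3665 0.0037]
top tip_of counter 0.59 [ 0.4817  0.2474 -0.0006]
top tip_of cutter 0.55 [0.6414 0.2828 0.0023]
top tip_of cutter 0.44 [ 0.4051 -0.0509  0.0396]
```

View pics/top0.png

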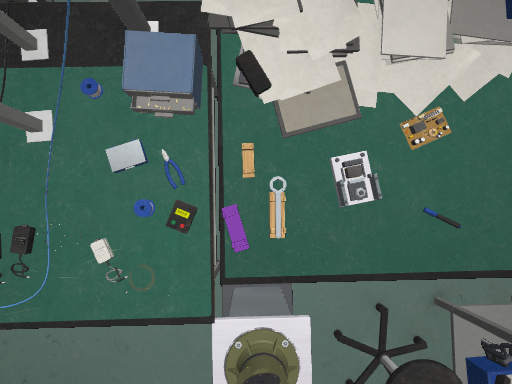

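View pics/scene0.png

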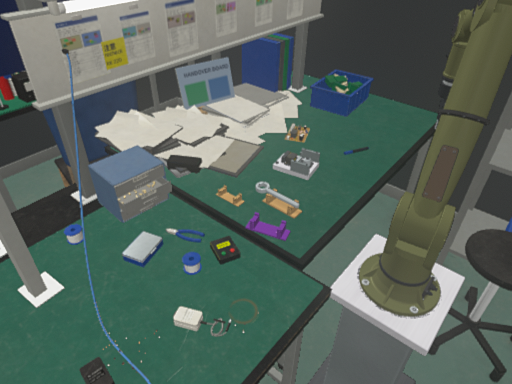

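The top view shows the wrench on the larger wooden rest (278,185-235) with a short wood rest at (248,160) and a purple one at (235,228) as look-alikes. The fixture is at (357,180) with its opening towards the robot. The scene view agrees.

```bash
cat >> h.py <<'E'
def pose():
    o=bot.get_obs(); M=R.from_rotvec(o["ee_rot"]).as_matrix()
    return np.array(o["tcp_pos"]),M,o
def Rdown(yaw):  # tool z down, tool x at yaw (deg)
    c,s=np.cos(np.radians(yaw)),np.sin(np.radians(yaw))
    return np.array([[c,s,0],[s,-c,0],[0,0,-1.]])
def status():
    p,M,o=pose(); print("t",round(o["time_s"],2),"p",p,"yaw",round(np.degrees(np.arctan2(M[1,0],M[0,0])),2),"z",M[:,2],"F",o["force"],"w",round(o["width"],4),"q",o["joint_positions"]); return p,M,o
def rows(p0,M0,path,jaw,prec=4):
    """path: list of (pos,yaw). prints rows in tool units, tracking rounding"""
    out=[];p=np.array(p0,float);M=M0.copy()
    for q,y in path:
        t=np.round(M.T@(np.array(q)-p)/0.3,prec); r=np.round(R.from_matrix(M.T@Rdown(y)).as_rotvec()/0.5,prec)
        p=p+M@t*0.3; M=M@R.from_rotvec(r*0.5).as_matrix()
        out.append([*t.tolist(),*r.tolist(),jaw])
    print("[["+",".join("["+",".join(f"{x+0:.{prec}f}".rstrip("0").rstrip(".") if x else "0" for x in r)+"]" for r in out)+"]]",len(out))
def lin(q,y,jaw,n=None,p0=None,M0=None,v=0.036,prec=3):
    if p0 is None: p0,M0,_=pose()
    y0=np.degrees(np.arctan2(M0[1,0],M0[0,0])); dy=(y-y0+180)%360-180
    n=n or int(max(np.ceil(np.linalg.norm(np.array(q)-p0)/v),np.ceil(abs(dy)/6.5),1))
    rows(p0,M0,[(p0+(np.array(q)-p0)*(i+1)/n,y0+dy*(i+1)/n) for i in range(n)],jaw,prec)
E
python3 - <<'E'
from h import *
status()
lin([0.46,-0.30,0.30],-2,0)
E
```

```text
t 1.2 p [ 0.1617 -0.6037  0.2423] yaw 15.0 z [ 0.  0. -1.] F [-0.5758 -0.5361  0.2117] w 0.0854 q [ 1.4145  0.5075 -0.2376  1.5002  0.1257  1.1489 -0.1548]
[[[0.102,-0.06,-0.016,0,0,0.049,0],[0.1,-0.063,-0.016,0,0,0.05,0],[0.099,-0.065,-0.016,0,0,0.049,0],[0.097,-0.067,-0.016,0,0,0.05,0],[0.096,-0.07,-0.016,0,0,0.049,0],[0.093,-0.072,-0.016,0,0,0.05,0],[0.092,-0.074,-0.016,0,0,0.049,0],[0.09,-0.077,-0.016,0,0,0.05,0],[0.088,-0.079,-0.016,0,0,0.049,0],[0.086,-0.081,-0.016,0,0,0.049,0],[0.084,-0.083,-0.016,0,0,0.05,0],[0.082,-0.085,-0.016,0,0,0.049,0]]] 12
```

Call:
carry_out:
  series:
    - [[0.102, -0.06, -0.016, 0, 0, 0.049, 0], [0.1, -0.063, -0.016, 0, 0, 0.05, 0], [0.099, -0.065, -0.016, 0, 0, 0.049, 0], [0.097, -0.067, -0.016, 0, 0, 0.05, 0], [0.096, -0.07, -0.016, 0, 0, 0.049, 0], [0.093, -0.072, -0.016, 0, 0, 0.05, 0], [0.092, -0.074, -0.016, 0, 0, 0.049, 0], [0.09, -0.077, -0.016, 0, 0, 0.05, 0], [0.088, -0.079, -0.016, 0, 0, 0.049, 0], [0.086, -0.081, -0.016, 0, 0, 0.049, 0], [0.084, -0.083, -0.016, 0, 0, 0.05, 0], [0.082, -0.085, -0.016, 0, 0, 0.049, 0], [0, 0, 0, 0, 0, 0, 0], [0, 0, 0, 0, 0, 0, 0]]

```text
time_s: 2.37
tcp_pos: [0.4617, -0.2979, 0.3002]
ee_rot: [-3.141, 0.046, -0.002]
force: [-0.5, -0.0, -0.0]
width: 0.0855
grip_force: 0.0
```

```bash
python3 - <<'E'
from h import *
status()
im,d=bot.grab_frame("wrist"); cv2.imwrite("pics/w1.png",im); np.save("w1.npy",d)
c=bot.camera_params("wrist"); print(c); np.save("w1v.npy",c["view"])
look("wrist",["nut_seat","swing_mid","fixture","transformer","jaw","wrench","wrench_grip","wrench_tail","wrench_rest"])
E
```

```text
t 2.37 p [ 0.4617 -0.2979  0.3002] yaw -1.69 z [ 0.0011  0.0003 -1.    ] F [-0.4761 -0.0248 -0.0431] w 0.0855 q [ 0.7262  0.349  -0.2844  1.603   0.1021  1.2035 -1.179 ]
{'fovy': 65.70646984690485, 'cx': 259.7054189334723, 'cy': 186.27667905428362, 'view': array([[-0.0327, -0.9995,  0.0007, -0.2844],
       [-0.9466,  0.0312,  0.321 ,  0.3848],
       [-0.3209,  0.0098, -0.9471,  0.5863],
       [ 0.    ,  0.    ,  0.    ,  1.    ]])}
wrist tip_of nut_seat 0.79 [ 0.5404 -0.3229  0.0382]
wrist tip_of nut_seat 0.69 [ 0.6137 -0.3057  0.0204]
wrist tip_of fixture 0.88 [ 0.5426 -0.3201 -0.0005]
wrist tip_of transformer 0.61 [ 0.6127 -0.3042  0.0224]
wrist tip_of wrench 0.82 [ 0.5789 -0.0635  0.0382]
wrist tip_of wrench_grip 0.84 [ 0.486  -0.0615  0.0389]
wrist tip_of wrench_tail 0.59 [ 0.4073 -0.0587  0.0396]
wrist tip_of wrench_rest 0.97 [0.7392 0.0357 0.    ]
wrist tip_of wrench_rest 0.88 [0.5373 0.0976 0.0044]
wrist tip_of wrench_rest 0.75 [ 0.574  -0.06   -0.0043]
wrist tip_of wrench_rest 0.16 [ 0.5398 -0.3256  0.0379]
```

View pics/w1.png

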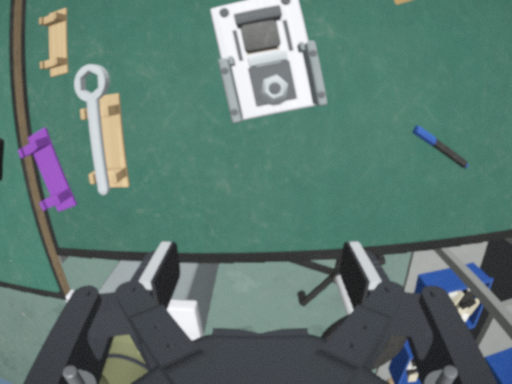

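The wrist view shows the fixture at (265,60) with the nut at (275,88), and the wrench with its ring at (92,82) and tail at (103,190). I'll measure from depth clouds.

```bash
cat >> h.py <<'E'
def wcloud(d,c):
    f=192/np.tan(np.radians(c["fovy"])/2); v,u=np.mgrid[0:384,0:512]
    x,y=u-c["cx"],v-c["cy"]; r=np.hypot(x,y)+1e-9; k=np.tan(np.minimum(r/f,1.5))/r
    P=np.stack([x*k*d,y*k*d,d,np.ones_like(d)],-1)
    return (P@np.linalg.inv(np.array(c["view"])).T)[...,:3]
def rect(Q):
    (c,s,a)=cv2.minAreaRect((Q*1000).astype(np.float32)); return np.array(c)/1000,np.array(s),a
def measure(P):
    P=P.reshape(-1,3); P=P[np.isfinite(P).all(1)]
    def box(cx,cy,h,zl,zh): return P[(abs(P[:,0]-cx)<h)&(abs(P[:,1]-cy)<h)&(P[:,2]>zl)&(P[:,2]<zh)]
    t=box(0.57,-0.2,0.2,-.02,.012); print("bench z",np.median(t[:,2]))
    Q=box(0.58,-0.31,0.12,.018,.034); print("plate",len(Q),np.median(Q[:,2]),*rect(Q[:,:2]))
    Q=box(0.58,-0.31,0.12,.064,.078); print("walls",len(Q),np.median(Q[:,2]),*rect(Q[:,:2]))
    Q=box(0.543,-0.32,0.03,.057,.072)
    Q=Q[np.hypot(Q[:,0]-.543,Q[:,1]+.32)<.022]; print("nut",len(Q),np.median(Q[:,2]),Q.mean(0),*rect(Q[:,:2]))
    Q=box(0.49,-0.06,0.14,.043,.065);Q=Q[abs(Q[:,1]+.06)<.04]; print("wrench",len(Q),np.median(Q[:,2]),*rect(Q[:,:2]))
    h=Q[(Q[:,0]>.43)&(Q[:,0]<.53)&(Q[:,2]>.045)]; 
    print(" handle line y=%.4f at x=.4860, slope deg %.2f"%((lambda k:(np.polyval(k,.486),np.degrees(np.arctan(k[0]))))(np.polyfit(h[:,0],h[:,1],1))))
    g=Q[Q[:,0]>.545]; print(" ring",rect(g[:,:2]), "xmax",Q[:,0].max(),"xmin",Q[:,0].min())
E
python3 - <<'E'
from h import *
c=dict(bot.camera_params("wrist")); d=np.load("w1.npy")
c["view"]=np.load("w1v.npy"); measure(wcloud(d,c))
print("TOP"); measure(cloud("top",np.load("top.npy")))
E
```

```text
bench z 0.0022538115456835206
plate 5092 0.025051889406647793 [ 0.5915 -0.3106] [164.1649 120.8088] 9.673055648803711
walls 1437 0.06956269660228864 [ 0.5536 -0.3179] [ 82.5462 120.8216] 10.220826148986816
nut 456 0.0618775004710122 [ 0.5447 -0.3191  0.0621] [ 0.5452 -0.3192] [29.2257 30.5555] 78.71792602539062
wrench 1907 0.04970734983448166 [ 0.5054 -0.062 ] [ 52.8474 194.5897] 89.39964294433594
 handle line y=-0.0626 at x=.4860, slope deg -1.00
 ring (array([ 0.5756, -0.0621]), array([52.98  , 55.4184]), 46.878047943115234) xmax 0.6026373182693733 xmin 0.40806460786482873
TOP
bench z 0.001974738739808246
plate 986 0.02514019469124129 [ 0.5923 -0.3084] [164.5898 120.359 ] 9.937787055969238
walls 234 0.06906288839085939 [ 0.5539 -0.3159] [ 81.6168 120.9356] 10.361234664916992
nut 68 0.0621436683172486 [ 0.5453 -0.3165  0.0622] [ 0.5447 -0.3165] [28.8633 24.9005] 4.266255855560303
wrench 433 0.04963801086536068 [ 0.5047 -0.0604] [ 50.3835 194.0202] 88.92601013183594
 handle line y=-0.0586 at x=.4860, slope deg -1.69
 ring (array([ 0.5751, -0.0594]), array([51.7803, 54.2969]), 48.86347198486328) xmax 0.6017134511242154 xmin 0.4076756649141788
```

```bash
python3 - <<'E'
from h import *
lin([0.487,-0.062,0.17],-1,0)
E
```

```text
[[[0.008,-0.1,0.054,0,0,-0.005,0],[0.008,-0.099,0.054,0,0,-0.004,0],[0.008,-0.1,0.054,0,0,-0.005,0],[0.009,-0.1,0.054,0,0,-0.004,0],[0.009,-0.1,0.055,0,0,-0.005,0],[0.009,-0.099,0.054,0,0,-0.004,0],[0.009,-0.1,0.054,0,0,-0.005,0],[0.01,-0.099,0.054,0,0,-0.005,0]]] 8
```

Call:
carry_out:
  series:
    - [[0.008, -0.1, 0.054, 0, 0, -0.005, 0], [0.008, -0.099, 0.054, 0, 0, -0.004, 0], [0.008, -0.1, 0.054, 0, 0, -0.005, 0], [0.009, -0.1, 0.054, 0, 0, -0.004, 0], [0.009, -0.1, 0.055, 0, 0, -0.005, 0], [0.009, -0.099, 0.054, 0, 0, -0.004, 0], [0.009, -0.1, 0.054, 0, 0, -0.005, 0], [0.01, -0.099, 0.054, 0, 0, -0.005, 0], [0, 0, 0, 0, 0, 0, 0], [0, 0, 0, 0, 0, 0, 0]]

```text
time_s: 3.7
tcp_pos: [0.487, -0.0598, 0.1694]
ee_rot: [-3.141, 0.019, 0.002]
force: [0.3, -1.0, 0.6]
width: 0.0852
grip_force: 0.0
```

```bash
cat >> h.py <<'E'
def ringfit(P,c0,zl=.046,zh=.058):
    """ring: outer circle by robust fit of the outline of points at ring top height"""
    Q=P.reshape(-1,3); Q=Q[(Q[:,2]>zl)&(Q[:,2]<zh)&(np.hypot(Q[:,0]-c0[0],Q[:,1]-c0[1])<.04)]
    return Q
E
python3 - <<'E'
from h import *
from scipy.optimize import least_squares
status()
im,d=bot.grab_frame("wrist"); cv2.imwrite("pics/w2.png",im); np.save("w2.npy",d)
c=bot.camera_params("wrist"); np.save("w2v.npy",c["view"])
P=wcloud(d,c); Q=P.reshape(-1,3)
Q=Q[(Q[:,2]>.044)&(Q[:,2]<.065)&(abs(Q[:,1]+.061)<.04)&(Q[:,0]>.39)&(Q[:,0]<.62)]
print(len(Q),rect(Q[:,:2]),Q[:,0].max(),Q[:,0].min())
# per-x-slice width centre
for x in np.arange(.42,.61,.01):
    s=Q[abs(Q[:,0]-x)<.004]; 
    if len(s)>5: a,b=np.percentile(s[:,1],[1,99]); print(f"{x:.2f} {len(s)} mid {(a+b)/2:.4f} w {b-a:.4f} z {np.median(s[:,2]):.4f}")
look("wrist",["wrench","wrench_grip","wrench_tail","wrench_rest"])
E
```

```text
t 3.7 p [ 0.487  -0.0598  0.1694] yaw -0.7 z [-0.0016  0.0008 -1.    ] F [ 0.3139 -0.9943  0.5586] w 0.0852 q [ 0.3168  0.3916 -0.3392  1.9491  0.1719  0.8301 -1.6983]
5326 (array([ 0.5075, -0.0601]), array([ 52.0894, 193.2636]), 88.72420501708984) 0.6041791256926672 0.4109263520157066
0.42 124 mid -0.0591 w 0.0168 z 0.0508
0.43 228 mid -0.0597 w 0.0472 z 0.0496
0.44 228 mid -0.0594 w 0.0494 z 0.0499
0.45 144 mid -0.0591 w 0.0170 z 0.0508
0.46 148 mid -0.0593 w 0.0168 z 0.0509
0.47 159 mid -0.0599 w 0.0175 z 0.0507
0.48 168 mid -0.0601 w 0.0173 z 0.0508
0.49 173 mid -0.0603 w 0.0170 z 0.0509
0.50 176 mid -0.0604 w 0.0168 z 0.0508
0.51 180 mid -0.0606 w 0.0167 z 0.0508
0.52 192 mid -0.0603 w 0.0175 z 0.0507
0.53 320 mid -0.0609 w 0.0481 z 0.0495
0.54 308 mid -0.0615 w 0.0485 z 0.0501
0.55 201 mid -0.0612 w 0.0180 z 0.0510
0.56 394 mid -0.0614 w 0.0406 z 0.0529
0.57 236 mid -0.0618 w 0.0501 z 0.0528
0.58 248 mid -0.0617 w 0.0520 z 0.0528
0.59 332 mid -0.0617 w 0.0479 z 0.0529
0.60 308 mid -0.0620 w 0.0335 z 0.0528
wrist tip_of wrench_grip 0.8 [ 0.4861 -0.0571  0.0436]
wrist tip_of wrench_rest 0.55 [ 0.5421 -0.3268  0.043 ]
```

View pics/w2.png

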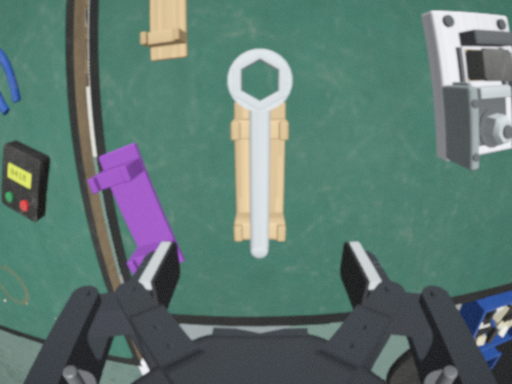

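The wrench's ring centre is at (260,78) and its tail at (260,250), in the larger rest. The ring is at about (0.578,-0.0617) and the grip at (0.488,-0.060). The size matches, so I'll descend and grip.

```bash
python3 - <<'E'
from h import *
lin([0.488,-0.0602,0.035],-1.2,0,n=6,prec=4)
E
```

```text
[[[0.0002,-0.0016,0.0753,0.0011,-0.0019,0.0008,0],[0.0002,-0.0016,0.0752,0,0,0.0008,0],[0.0003,-0.0016,0.0753,0,0,0.0008,0],[0.0002,-0.0016,0.0753,0,0,0.0008,0],[0.0003,-0.0016,0.0752,0,0,0.0008,0],[0.0002,-0.0016,0.0753,0,0,0.0007,0]]] 6
```

```bash
python3 - <<'E'
from h import *
status()
bot.grab_frame("wrist"); status()
E
```

```text
t 3.95 p [ 0.4875 -0.0631  0.1705] yaw -1.06 z [ 0.0009 -0.0006 -1.    ] F [ 0.4209 -0.4941  0.2268] w 0.0857 q [ 0.3211  0.3899 -0.3371  1.9477  0.1719  0.8304 -1.6982]
t 4.0 p [ 0.4875 -0.0629  0.1705] yaw -1.06 z [ 0.001  -0.0005 -1.    ] F [0.9799 0.3502 0.1112] w 0.0851 q [ 0.3211  0.3899 -0.3373  1.9478  0.1719  0.8303 -1.6983]
```

The arm was still settling when I took that picture, so I'll re-measure now that it's still.

```bash
cat >> h.py <<'E'
def wrench_slices(x0=.42,x1=.605,step=.02,cy=-.061):
    im,d=bot.grab_frame("wrist"); c=bot.camera_params("wrist"); Q=wcloud(d,c).reshape(-1,3)
    Q=Q[(Q[:,2]>.044)&(Q[:,2]<.065)&(abs(Q[:,1]-cy)<.04)&(Q[:,0]>.39)&(Q[:,0]<.62)]
    print(Q[:,0].max(),Q[:,0].min())
    for x in np.arange(x0,x1,step):
        s=Q[abs(Q[:,0]-x)<.004]
        if len(s)>5: a,b=np.percentile(s[:,1],[1,99]); print(f"{x:.2f} mid {(a+b)/2:.4f} w {b-a:.4f}")
    return im,d,c
E
python3 - <<'E'
from h import *
wrench_slices(); status()
E
```

```text
0.6038479520799795 0.40944616796950634
0.42 mid -0.0572 w 0.0169
0.44 mid -0.0576 w 0.0476
0.46 mid -0.0577 w 0.0169
0.48 mid -0.0577 w 0.0174
0.50 mid -0.0582 w 0.0170
0.52 mid -0.0582 w 0.0175
0.54 mid -0.0592 w 0.0474
0.56 mid -0.0592 w 0.0417
0.58 mid -0.0595 w 0.0514
0.60 mid -0.0591 w 0.0317
t 4.05 p [ 0.4874 -0.0628  0.1704] yaw -1.04 z [ 0.0008 -0.0004 -1.    ] F [ 0.2734 -0.5314 -0.248 ] w 0.0853 q [ 0.3209  0.39   -0.3374  1.9479  0.1719  0.8303 -1.6984]
```

```bash
python3 - <<'E'
from h import *
lin([0.487,-0.058,0.035],-1,0,n=6,prec=4)
E
```

```text
[[[-0.0003,-0.0027,0.0752,0.0008,-0.0016,-0.0003,0],[-0.0003,-0.0026,0.0752,0,0,-0.0002,0],[-0.0003,-0.0027,0.0753,0,0,-0.0003,0],[-0.0003,-0.0026,0.0752,0,0,-0.0002,0],[-0.0002,-0.0027,0.0752,0,0,-0.0003,0],[-0.0003,-0.0026,0.0752,0,0,-0.0002,0]]] 6
```

Call:
carry_out:
  series:
    - [[-0.0003, -0.0027, 0.0752, 0, 0, 0, 0], [-0.0003, -0.0026, 0.0752, 0, 0, 0, 0], [-0.0003, -0.0027, 0.0752, 0, 0, 0, 0], [-0.0003, -0.0026, 0.0752, 0, 0, 0, 0], [-0.0003, -0.0026, 0.0752, 0, 0, 0, 0], [-0.0003, -0.0026, 0.0752, 0, 0, 0, 0], [0, 0, 0, 0, 0, 0, 0], [0, 0, 0, 0, 0, 0, 0], [0, 0, 0, 0, 0, 0, 0], [0, 0, 0, 0, 0, 0, 0]]

```text
time_s: 4.88
tcp_pos: [0.4878, -0.0572, 0.036]
ee_rot: [3.141, -0.026, 0.004]
force: [-0.5, -0.2, 0.6]
width: 0.0857
grip_force: 0.0
```

Call:
carry_out:
  series:
    - [[0, 0, 0, 0, 0, 0, 0.5], [0, 0, 0, 0, 0, 0, 0.7], [0, 0, 0, 0, 0, 0, 0.85], [0, 0, 0, 0, 0, 0, 1], [0, 0, 0, 0, 0, 0, 1], [0, 0, 0, 0, 0, 0, 1], [0, 0, 0, 0, 0, 0, 1], [0, 0, 0, 0, 0, 0, 1], [0, 0, 0, 0, 0, 0, 1], [0, 0, 0, 0, 0, 0, 1]]
  newtons: 90

```text
time_s: 5.72
tcp_pos: [0.4869, -0.0571, 0.035]
ee_rot: [3.141, -0.026, 0.0]
force: [-1.7, -0.0, 6.6]
width: 0.0163
grip_force: 87.9
```

```bash
python3 - <<'E'
from h import *
p,M,o=status(); print(o["grip_force"])
lin([*p[:2],0.21],-1,1,n=6)
E
```

```text
t 5.72 p [ 0.4869 -0.0571  0.035 ] yaw -0.93 z [ 0.0003 -0.0004 -1.    ] F [-1.6759 -0.0093  6.6307] w 0.0163 q [ 0.2315  0.5929 -0.2443  2.0926  0.2935  0.4875 -1.8204]
87.88214206695557
[[[0,0,-0.097,0.001,-0.001,0,1],[0,0,-0.097,0,0,0.001,1],[0,0,-0.098,0,0,0,1],[0,0,-0.097,0,0,0.001,1],[0,0,-0.097,0,0,0,1],[0,0,-0.097,0,0,0,1]]] 6
```

Call:
carry_out:
  series:
    - [[0, 0, -0.05, 0, 0, 0, 1], [0, 0, -0.097, 0, 0, 0, 1], [0, 0, -0.097, 0, 0, 0, 1], [0, 0, -0.097, 0, 0, 0, 1], [0, 0, -0.097, 0, 0, 0, 1], [0, 0, -0.097, 0, 0, 0, 1], [0, 0.1, 0, 0, 0, 0, 1], [0, 0.1, 0, 0, 0, 0, 1], [-0.04, 0.1, 0, 0, 0, 0, 1], [-0.05, 0.08, 0, 0, 0, 0, 1], [0, 0, 0, 0, 0, 0, 1], [0, 0, 0, 0, 0, 0, 1], [0, 0, 0, 0, 0, 0, 1], [0, 0, 0, 0, 0, 0, 1], [0, 0, 0, 0, 0, 0, 1], [0, 0, 0, 0, 0, 0, 1]]

```text
time_s: 7.05
tcp_pos: [0.4583, -0.1695, 0.1951]
ee_rot: [-3.141, 0.023, -0.0]
force: [0.1, 0.2, -3.2]
width: 0.0166
grip_force: 88.6
```

```bash
cat >> h.py <<'E'
def seen(tag):
    p,M,o=status(); im,d=bot.grab_frame("wrist"); c=bot.camera_params("wrist"); cv2.imwrite(f"pics/{tag}.png",im)
    P=wcloud(d,c); np.savez(tag,P=P,d=d,view=c["view"],p=p,M=M); return im,P,p,M
def fixture(P):
    Q=P.reshape(-1,3)
    def box(h,zl,zh): return Q[(abs(Q[:,0]-.58)<h)&(abs(Q[:,1]+.31)<h)&(Q[:,2]>zl)&(Q[:,2]<zh)]
    for n,zl,zh,s in(("plate",.018,.034,.048),("walls",.064,.078,.009)):
        B=box(.13,zl,zh); c,sz,a=rect(B[:,:2]); a=a%90; a=a-90 if a>45 else a
        u=np.array([np.cos(np.radians(a)),np.sin(np.radians(a))]); print(n,len(B),np.median(B[:,2]),"size",sz,"yaw",round(a,2),"origin",c-s*u)
    B=box(.13,.057,.0645); B=B[np.hypot(B[:,0]-.545,B[:,1]+.318)<.02]; print("nut",len(B),B.mean(0),rect(B[:,:2]))
def inhand(P,p,M):
    """wrench in tool axes relative to TCP"""
    T=(P.reshape(-1,3)-p)@M; T=T[(T[:,2]>-.04)&(T[:,2]<.02)&(abs(T[:,1])<.035)&(T[:,0]>0.03)&(T[:,0]<.13)]
    print("hand xmax",T[:,0].max(), "n",len(T))
    for x in np.arange(.04,.12,.01):
        s=T[abs(T[:,0]-x)<.004]
        if len(s)>5: a,b=np.percentile(s[:,1],[1,99]); print(f" {x:.2f} mid {(a+b)/2:.4f} w {b-a:.4f} z {np.median(s[:,2]):.4f}")
E
python3 - <<'E'
from h import *
im,P,p,M=seen("w3"); fixture(P); inhand(P,p,M)
E
```

```text
t 7.05 p [ 0.4583 -0.1695  0.1951] yaw -0.83 z [ 0.      0.0004 -1.    ] F [ 0.1142  0.2129 -3.1936] w 0.0166 q [ 0.5463  0.3552 -0.3307  1.9194  0.1453  0.8901 -1.4421]
plate 4816 0.025704551915713192 size [137.5406 120.7894] yaw 10.38 origin [ 0.5331 -0.3195]
walls 2289 0.06996494637981937 size [ 82.0479 120.8854] yaw 10.45 origin [ 0.5466 -0.3171]
nut 475 [ 0.5464 -0.3135  0.0609] (array([ 0.5462, -0.3166]), array([29.8363, 32.934 ]), 18.161977767944336)
hand xmax 0.11722525194986484 n 13122
 0.04 mid -0.0002 w 0.0176 z -0.0151
 0.05 mid -0.0001 w 0.0173 z -0.0151
 0.06 mid -0.0002 w 0.0177 z -0.0151
 0.07 mid 0.0000 w 0.0366 z -0.0171
 0.08 mid 0.0000 w 0.0487 z -0.0171
 0.09 mid -0.0001 w 0.0519 z -0.0170
 0.10 mid -0.0001 w 0.0494 z -0.0169
 0.11 mid 0.0000 w 0.0386 z -0.0170
```

View pics/w3.png

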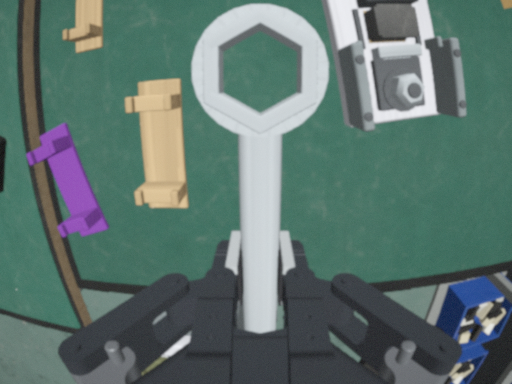

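The wrench sits squarely in the hand, with the ring centre at pixel (260,70) and the nut at (405,90). Next I'll fit the hexagon to get the nut's angle.

```bash
cat >> h.py <<'E'
from scipy.optimize import least_squares
def hexfit(P,c0,yawf=10.3):
    Q=P.reshape(-1,3); Q=Q[(np.hypot(Q[:,0]-c0[0],Q[:,1]-c0[1])<.021)&(Q[:,2]>.043)&(Q[:,2]<.0605)]
    lim=lambda z: np.where(z<.056,.015,.015-(z-.056)/.006*.0042)
    def f(v):
        k=np.radians(v[2]+30+60*np.arange(6)); D=(Q[:,:2]-v[:2])@np.array([np.cos(k),np.sin(k)])
        return (D.max(1)-lim(Q[:,2]))*1000
    best=min((least_squares(lambda v:f([v[0]/1000,v[1]/1000,v[2]]),[c0[0]*1000,c0[1]*1000,a],loss="soft_l1") for a in range(0,60,10)),key=lambda r:r.cost)
    v=best.x; print("hex n",len(Q),"centre",v[:2]/1000,"corner deg",round(v[2]%60,2),"rms mm",np.sqrt(np.mean(best.fun**2)),"q=",round(np.radians((41+yawf-v[2])%60),3))
E
python3 - <<'E'
from h import *
hexfit(np.load("w3.npz")["P"],(.5466,-.3171))
c=dict(bot.camera_params("wrist")); c["view"]=np.load("w1v.npy"); hexfit(wcloud(np.load("w1.npy"),c),(.5447,-.319))
c["view"]=np.load("w2v.npy"); hexfit(wcloud(np.load("w2.npy"),c),(.5455,-.318))
E
```

```text
hex n 398 centre [ 0.5466 -0.3174] corner deg 48.9 rms mm 0.6186820902704453 q= 0.042
hex n 165 centre [ 0.5446 -0.3194] corner deg 48.04 rms mm 0.8354773780267895 q= 0.057
hex n 391 centre [ 0.5464 -0.3191] corner deg 49.1 rms mm 0.9145917109518485 q= 0.038
```

```bash
python3 - <<'E'
from h import *
lin([0.4868,-0.3857,0.11],48.8,1,n=10)
E
```

```text
[[[0.011,0.072,0.028,-0.001,0,-0.173,1],[0.004,0.072,0.029,0,0,-0.174,1],[-0.002,0.073,0.028,0,0,-0.173,1],[-0.008,0.072,0.028,0,0,-0.173,1],[-0.015,0.071,0.029,0,0,-0.173,1],[-0.02,0.07,0.028,0,0,-0.174,1],[-0.027,0.067,0.029,0,0,-0.173,1],[-0.032,0.066,0.028,0,0,-0.173,1],[-0.038,0.062,0.028,0,0,-0.174,1],[-0.043,0.058,0.029,0,0,-0.173,1]]] 10
```

Call:
carry_out:
  series:
    - [[0.011, 0.072, 0.028, 0, 0, -0.173, 1], [0.004, 0.072, 0.029, 0, 0, -0.174, 1], [-0.002, 0.073, 0.028, 0, 0, -0.173, 1], [-0.008, 0.072, 0.028, 0, 0, -0.173, 1], [-0.015, 0.071, 0.029, 0, 0, -0.173, 1], [-0.02, 0.07, 0.028, 0, 0, -0.174, 1], [-0.027, 0.067, 0.029, 0, 0, -0.173, 1], [-0.032, 0.066, 0.028, 0, 0, -0.173, 1], [-0.038, 0.062, 0.028, 0, 0, -0.174, 1], [-0.043, 0.058, 0.029, 0, 0, -0.173, 1], [0, 0, 0, 0, 0, 0, 1], [0, 0, 0, 0, 0, 0, 1], [0, 0, 0, 0, 0, 0, 1], [0, 0, 0, 0, 0, 0, 1], [0, 0, 0, 0, 0, 0, 1], [0, 0, 0, 0, 0, 0, 1]]

```text
time_s: 8.43
tcp_pos: [0.4866, -0.3857, 0.1105]
ee_rot: [2.861, 1.297, 0.0]
force: [0.3, 0.2, -3.2]
width: 0.0165
grip_force: 88.6
```

```bash
python3 - <<'E'
from h import *
im,P,p,M=seen("w4"); inhand(P,p,M)
hexfit(P,(.5466,-.3174)); fixture(P)
E
```

```text
t 8.43 p [ 0.4866 -0.3857  0.1105] yaw 48.78 z [ 0.0005 -0.0005 -1.    ] F [ 0.278   0.1871 -3.1853] w 0.0165 q [ 0.9285  0.6587 -0.4958  1.678   0.3806  0.9015 -0.4381]
hand xmax 0.11716174939008442 n 13070
 0.04 mid 0.0001 w 0.0176 z -0.0150
 0.05 mid -0.0001 w 0.0176 z -0.0150
 0.06 mid 0.0001 w 0.0177 z -0.0149
 0.07 mid 0.0001 w 0.0363 z -0.0170
 0.08 mid 0.0001 w 0.0486 z -0.0169
 0.09 mid 0.0001 w 0.0519 z -0.0168
 0.10 mid 0.0002 w 0.0494 z -0.0168
 0.11 mid 0.0002 w 0.0383 z -0.0169
hex n 629 centre [ 0.5466 -0.3174] corner deg 48.11 rms mm 0.5154156369806799 q= 0.056
plate 5681 0.025640553102137253 size [170.5243 105.6782] yaw 6.32 origin [ 0.5466 -0.3197]
walls 4857 0.06990311386932757 size [ 82.3458 120.9262] yaw 10.81 origin [ 0.5467 -0.3175]
nut 1360 [ 0.5464 -0.3176  0.0608] (array([ 0.5467, -0.3175]), array([29.632, 33.129]), 17.366703033447266)
```

View pics/w4.png

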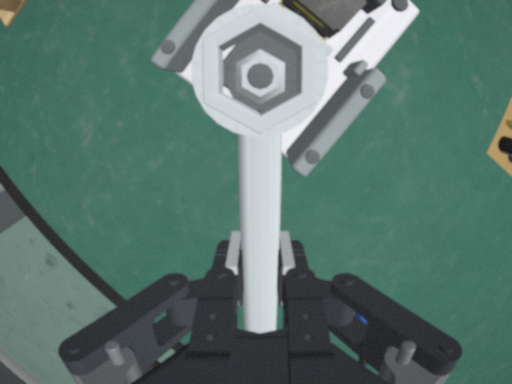

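Seen through the ring opening, the nut (260,76) is centred and its corners line up. Lowering in stages.

Call:
carry_out:
  series:
    - [[0.0005, 0, 0.05, 0, 0, 0, 1], [0, 0, 0.05, 0, 0, 0, 1], [0, 0, 0.033, 0, 0, 0, 1], [0, 0, 0.015, 0, 0, 0, 1], [0, 0, 0.015, 0, 0, 0, 1], [0, 0, 0.015, 0, 0, 0, 1], [0, 0, 0, 0, 0, 0, 1], [0, 0, 0, 0, 0, 0, 1], [0, 0, 0, 0, 0, 0, 1]]

```text
time_s: 9.23
tcp_pos: [0.4865, -0.3865, 0.057]
ee_rot: [2.861, 1.295, 0.001]
force: [-0.1, 0.4, -1.7]
width: 0.0163
grip_force: 88.7
```

Call:
carry_out:
  series:
    - [[0, 0, 0.008, 0, 0, 0, 1], [0, 0, 0.008, 0, 0, 0, 1], [0, 0, 0.008, 0, 0, 0, 1], [0, 0, 0.008, 0, 0, 0, 1], [0, 0, 0.008, 0, 0, 0, 1], [0, 0, 0.008, 0, 0, 0, 1], [0, 0, 0.006, 0, 0, 0, 1], [0, 0, 0, 0, 0, 0, 1], [0, 0, 0, 0, 0, 0, 1], [0, 0, 0, 0, 0, 0, 1]]

```text
time_s: 10.07
tcp_pos: [0.4863, -0.3862, 0.0403]
ee_rot: [-2.862, -1.296, -0.0]
force: [1.2, 1.4, -3.4]
width: 0.0163
grip_force: 88.7
```

```bash
python3 - <<'E'
from h import *
p,M,o=status(); print(o["ft_torque"], "ring",p+M@[.0908,0,-.001])
im,P,p,M=seen("w5"); inhand(P,p,M)
E
```

```text
t 10.07 p [ 0.4863 -0.3862  0.0403] yaw 48.73 z [-0.0001  0.0003 -1.    ] F [ 1.209   1.3712 -3.4376] w 0.0163 q [ 0.901   0.7431 -0.45    1.735   0.4385  0.7651 -0.4873]
[ 0.2533 -0.1242  0.0506] ring [ 0.5462 -0.318   0.0413]
t 10.07 p [ 0.4863 -0.3862  0.0403] yaw 48.73 z [-0.0001  0.0003 -1.    ] F [ 1.209   1.3712 -3.4376] w 0.0163 q [ 0.901   0.7431 -0.45    1.735   0.4385  0.7651 -0.4873]
hand xmax 0.12992353207042473 n 27393
 0.04 mid 0.0125 w 0.0417 z -0.0153
 0.05 mid 0.0130 w 0.0430 z -0.0147
 0.06 mid 0.0097 w 0.0502 z -0.0130
 0.07 mid 0.0032 w 0.0624 z -0.0167
 0.08 mid 0.0002 w 0.0683 z -0.0171
 0.09 mid -0.0000 w 0.0674 z -0.0192
 0.10 mid 0.0002 w 0.0681 z -0.0177
 0.11 mid 0.0002 w 0.0687 z -0.0164
```

Seated, with the underside at about 41 mm. First stroke: yaw 48.7 to -22.6 about the ring centre.

```bash
cat >> h.py <<'E'
def arc(y1,n,C,z,r=.0908,jaw=1,p0=None,M0=None):
    p,M,_=pose(); y0=np.degrees(np.arctan2(M[1,0],M[0,0]))
    pts=[]
    for i in range(n):
        y=y0+(y1-y0)*(i+1)/n; a=np.radians(y); pts.append(([C[0]-r*np.cos(a),C[1]-r*np.sin(a),z],y))
    rows(p,M,pts,jaw,4)
E
python3 - <<'E'
from h import *
arc(-22.6,16,(.5464,-.3177),.0400)
E
```

```text
[[[0.0021,-0.0235,0.0009,-0.0005,-0.0003,0.1556,1],[0.0009,-0.0236,0,0,0,0.1556,1],[0.0009,-0.0235,0,0,0,0.1556,1],[0.0009,-0.0235,0,0,0,0.1556,1],[0.001,-0.0236,0,0,0,0.1557,1],[0.0009,-0.0235,0,0,0,0.1556,1],[0.0009,-0.0235,0,0,0,0.1556,1],[0.0009,-0.0235,0,0,0,0.1556,1],[0.0009,-0.0235,0,0,0,0.1556,1],[0.0009,-0.0236,0,0,0,0.1556,1],[0.001,-0.0235,0,0,0,0.1556,1],[0.0009,-0.0235,0,0,0,0.1556,1],[0.0009,-0.0235,0,0,0,0.1556,1],[0.0009,-0.0236,0,0,0,0.1557,1],[0.0009,-0.0235,0,0,0,0.1556,1],[0.0009,-0.0235,0,0,0,0.1556,1]]] 16
```

Call:
carry_out:
  series:
    - [[0.0021, -0.0235, 0.0009, 0, 0, 0.1556, 1], [0.0009, -0.0235, 0, 0, 0, 0.1556, 1], [0.0009, -0.0235, 0, 0, 0, 0.1556, 1], [0.0009, -0.0235, 0, 0, 0, 0.1556, 1], [0.0009, -0.0235, 0, 0, 0, 0.1556, 1], [0.0009, -0.0235, 0, 0, 0, 0.1556, 1], [0.0009, -0.0235, 0, 0, 0, 0.1556, 1], [0.0009, -0.0235, 0, 0, 0, 0.1556, 1], [0, 0, 0, 0, 0, 0, 1], [0, 0, 0, 0, 0, 0, 1], [0, 0, 0, 0, 0, 0, 1]]

```text
time_s: 11.03
tcp_pos: [0.4585, -0.3385, 0.0402]
ee_rot: [3.121, 0.362, 0.001]
force: [2.9, 2.6, -3.7]
width: 0.0165
grip_force: 88.7
```

```bash
python3 - <<'E'
from h import *
p,M,o=status(); print(o["ft_torque"], "ring",p+M@[.0908,0,-.001])
arc(-22.6,8,(.5464,-.3177),.0400)
E
```

```text
t 11.03 p [ 0.4585 -0.3385  0.0402] yaw 13.22 z [ 0.0007  0.     -1.    ] F [ 2.9076  2.5563 -3.704 ] w 0.0165 q [ 0.7634  0.6639 -0.2671  1.8793  0.2775  0.6338 -1.0143]
[ 0.4139 -0.355   0.1393] ring [ 0.5469 -0.3177  0.0413]
[[[-0.0007,-0.024,0.0008,0.0002,-0.0013,0.1563,1],[0.001,-0.0236,0,0,0,0.1563,1],[0.0009,-0.0237,0,0,0,0.1563,1],[0.0009,-0.0236,0,0,0,0.1563,1],[0.0009,-0.0236,0,0,0,0.1564,1],[0.0009,-0.0237,0,0,0,0.1563,1],[0.001,-0.0236,0,0,0,0.1563,1],[0.0009,-0.0236,0,0,0,0.1563,1]]] 8
```

Call:
carry_out:
  series:
    - [[-0.0005, -0.024, 0.0008, 0, -0.001, 0.1563, 1], [0.0009, -0.0236, 0, 0, 0, 0.1563, 1], [0.0009, -0.0236, 0, 0, 0, 0.1563, 1], [0.0009, -0.0236, 0, 0, 0, 0.1563, 1], [0.0009, -0.0236, 0, 0, 0, 0.1563, 1], [0.0009, -0.0236, 0, 0, 0, 0.1563, 1], [0.0009, -0.0236, 0, 0, 0, 0.1563, 1], [0.0009, -0.0236, 0, 0, 0, 0.1563, 1], [0, 0, 0, 0, 0, 0, 1], [0, 0, 0, 0, 0, 0, 1], [0, 0, 0, 0, 0, 0, 1]]

```text
time_s: 11.95
tcp_pos: [0.4628, -0.2832, 0.0399]
ee_rot: [3.081, -0.615, 0.001]
force: [3.1, 1.6, -2.6]
width: 0.0166
grip_force: 88.8
```

```bash
python3 - <<'E'
from h import *
p,M,o=status(); print(o["ft_torque"], "ring",p+M@[.0908,0,-.001])
E
```

```text
t 11.95 p [ 0.4628 -0.2832  0.0399] yaw -22.57 z [ 0.0006 -0.0003 -1.    ] F [ 3.0924  1.5956 -2.6381] w 0.0166 q [ 0.5546  0.6269 -0.077   1.9544  0.0846  0.5627 -1.5441]
[ 0.3471 -0.6764  0.2202] ring [ 0.5466 -0.3181  0.041 ]
```

Call:
carry_out:
  series:
    - [[0.0009, 0.0236, 0, 0, 0, -0.1563, 1], [0, 0, 0, 0, 0, 0, 1], [0, 0, 0, 0, 0, 0, 1], [0, 0, -0.03, 0, 0, 0, 1], [0, 0, -0.05, 0, 0, 0, 1], [0, 0, -0.07, 0, 0, 0, 1], [0, 0, -0.05, 0, 0, 0, 1], [0, 0, 0, 0, 0, 0, 1], [0, 0, 0, 0, 0, 0, 1], [0, 0, 0, 0, 0, 0, 1], [0, 0, 0, 0, 0, 0, 1]]

```text
time_s: 12.87
tcp_pos: [0.4587, -0.2892, 0.0986]
ee_rot: [-3.101, 0.5, 0.004]
force: [-0.2, 0.5, -2.7]
width: 0.0163
grip_force: 89.4
```

```bash
python3 - <<'E'
from h import *
im,P,p,M=seen("w6"); inhand(P,p,M)
hexfit(P,(.5466,-.3174)); fixture(P)
E
```

```text
t 12.87 p [ 0.4587 -0.2892  0.0986] yaw -18.32 z [-0.0027  0.0011 -1.    ] F [-0.1778  0.5209 -2.6698] w 0.0163 q [ 0.5934  0.5411 -0.1147  1.9025  0.0915  0.7059 -1.4655]
hand xmax 0.11735732446710583 n 13096
 0.04 mid -0.0005 w 0.0177 z -0.0151
 0.05 mid -0.0007 w 0.0176 z -0.0151
 0.06 mid -0.0005 w 0.0177 z -0.0150
 0.07 mid -0.0004 w 0.0367 z -0.0171
 0.08 mid -0.0005 w 0.0485 z -0.0171
 0.09 mid -0.0005 w 0.0519 z -0.0170
 0.10 mid -0.0006 w 0.0493 z -0.0169
 0.11 mid -0.0005 w 0.0385 z -0.0170
hex n 702 centre [ 0.5469 -0.3172] corner deg 43.52 rms mm 0.5458881913258133 q= 0.136
plate 5009 0.025683496089858315 size [147.2918 107.9033] yaw 14.05 origin [ 0.5355 -0.3185]
walls 5597 0.06999303698636047 size [ 81.3554 120.6366] yaw 10.49 origin [ 0.5466 -0.3172]
nut 1556 [ 0.5465 -0.3171  0.0609] (array([ 0.5467, -0.3172]), array([29.8773, 32.8369]), 73.40877532958984)
```

```bash
python3 - <<'E'
from h import *
arc(43.4,11,(.5467,-.3174),.099)
E
```

```text
[[[0.0062,0.027,-0.0013,-0.0007,0.0055,-0.1958,1],[0.0015,0.0296,0,0,0,-0.1959,1],[0.0014,0.0296,0,0,0,-0.1958,1],[0.0015,0.0296,0,0,0,-0.1958,1],[0.0014,0.0296,0,0,0,-0.1958,1],[0.0015,0.0296,0,0,0,-0.1959,1],[0.0014,0.0295,0,0,0,-0.1958,1],[0.0015,0.0296,0,0,0,-0.1958,1],[0.0014,0.0296,0,0,0,-0.1958,1],[0.0015,0.0296,0,0,0,-0.1959,1],[0.0014,0.0296,0,0,0,-0.1958,1]]] 11
```

Call:
carry_out:
  series:
    - [[0.004, 0.028, 0, 0, 0, -0.1958, 1], [0.0015, 0.0296, 0, 0, 0, -0.1958, 1], [0.0015, 0.0296, 0, 0, 0, -0.1958, 1], [0.0015, 0.0296, 0, 0, 0, -0.1958, 1], [0.0015, 0.0296, 0, 0, 0, -0.1958, 1], [0.0015, 0.0296, 0, 0, 0, -0.1958, 1], [0.0015, 0.0296, 0, 0, 0, -0.1958, 1], [0.0015, 0.0296, 0, 0, 0, -0.1958, 1], [0.0015, 0.0296, 0, 0, 0, -0.1958, 1], [0.0015, 0.0296, 0, 0, 0, -0.1958, 1], [0.0015, 0.0296, 0, 0, 0, -0.1958, 1], [0, 0, 0, 0, 0, 0, 1], [0, 0, 0, 0, 0, 0, 1], [0, 0, 0, 0, 0, 0, 1], [0, 0, 0, 0, 0, 0, 1], [0, 0, 0, 0, 0, 0, 1], [0, 0, 0, 0, 0, 0, 1]]

```text
time_s: 14.33
tcp_pos: [0.4809, -0.3798, 0.0999]
ee_rot: [-2.919, -1.161, 0.001]
force: [0.1, 0.4, -2.2]
width: 0.0163
grip_force: 89.3
```

```bash
python3 - <<'E'
from h import *
im,P,p,M=seen("w7"); inhand(P,p,M)
hexfit(P,(.5466,-.3174)); p,M,o=status(); print("ring",p+M@[.0908,0,-.001])
lin([.5467-.0908*np.cos(np.radians(43.5)),-.3175-.0908*np.sin(np.radians(43.5)),.055],43.5,1,n=6,prec=4)
E
```

```text
t 14.33 p [ 0.4809 -0.3798  0.0999] yaw 43.39 z [-0.0006 -0.0002 -1.    ] F [ 0.1008  0.44   -2.1804] w 0.0163 q [ 0.8896  0.6512 -0.4289  1.7104  0.3413  0.8551 -0.5018]
hand xmax 0.11745786707524752 n 13098
 0.04 mid 0.0001 w 0.0176 z -0.0151
 0.05 mid -0.0002 w 0.0176 z -0.0151
 0.06 mid 0.0001 w 0.0177 z -0.0150
 0.07 mid 0.0001 w 0.0364 z -0.0171
 0.08 mid -0.0000 w 0.0485 z -0.0170
 0.09 mid 0.0000 w 0.0519 z -0.0169
 0.10 mid -0.0001 w 0.0493 z -0.0169
 0.11 mid 0.0000 w 0.0387 z -0.0170
hex n 695 centre [ 0.5468 -0.3174] corner deg 43.49 rms mm 0.5157159595444284 q= 0.136
t 14.38 p [ 0.481  -0.3799  0.1   ] yaw 43.4 z [-0.0005 -0.0003 -1.    ] F [-0.5064  0.4942 -3.2615] w 0.0164 q [ 0.8897  0.6512 -0.429   1.7102  0.3413  0.8551 -0.5016]
ring [ 0.547  -0.3175  0.1009]
[[[-0.0001,0,0.025,-0.0003,0.0011,-0.0006,1],[-0.0001,0,0.025,0,0,-0.0006,1],[-0.0001,0,0.0249,0,0,-0.0006,1],[-0.0001,-0.0001,0.025,0,0,-0.0006,1],[-0.0001,0,0.025,0,0,-0.0006,1],[-0.0001,0,0.025,0,0,-0.0006,1]]] 6
```

Aligned to within 0.3 mm, so I'll lower and reseat.

Call:
carry_out:
  series:
    - [[-0.0005, 0, 0.05, 0, 0, 0, 1], [0, 0, 0.04, 0, 0, 0, 1], [0, 0, 0.03, 0, 0, 0, 1], [0, 0, 0.02, 0, 0, 0, 1], [0, 0, 0.01, 0, 0, 0, 1], [0, 0, 0.01, 0, 0, 0, 1], [0, 0, 0.01, 0, 0, 0, 1], [0, 0, 0.01, 0, 0, 0, 1], [0, 0, 0.01, 0, 0, 0, 1], [0, 0, 0.008, 0, 0, 0, 1], [0, 0, 0, 0, 0, 0, 1], [0, 0, 0, 0, 0, 0, 1], [0, 0, 0, 0, 0, 0, 1], [0, 0, 0, 0, 0, 0, 1]]

```text
time_s: 15.55
tcp_pos: [0.481, -0.3804, 0.0406]
ee_rot: [2.919, 1.162, -0.0]
force: [0.5, 0.3, -3.1]
width: 0.0165
grip_force: 89.4
```

```bash
python3 - <<'E'
from h import *
p,M,o=status(); print(o["ft_torque"], "ring",p+M@[.0908,0,-.001])
arc(-26,14,(.5466,-.3178),.0400)
E
```

```text
t 15.55 p [ 0.481  -0.3804  0.0406] yaw 43.42 z [-0.0002 -0.0003 -1.    ] F [ 0.4668  0.2909 -3.0777] w 0.0165 q [ 0.8667  0.7248 -0.3921  1.7576  0.3874  0.7363 -0.5402]
[-0.0331  0.021  -0.0218] ring [ 0.5469 -0.318   0.0416]
[[[0.0007,-0.0273,0.002,0.0001,0.0007,0.1731,1],[0.0011,-0.0262,0,0,0,0.173,1],[0.0012,-0.0261,0,0,0,0.1731,1],[0.0011,-0.0262,0,0,0,0.1731,1],[0.0011,-0.0261,0,0,0,0.1731,1],[0.0012,-0.0262,0,0,0,0.173,1],[0.0011,-0.0262,0,0,0,0.1731,1],[0.0011,-0.0261,0,0,0,0.1731,1],[0.0012,-0.0262,0,0,0,0.1731,1],[0.0011,-0.0261,0,0,0,0.173,1],[0.0011,-0.0262,0,0,0,0.1731,1],[0.0012,-0.0261,0,0,0,0.1731,1],[0.0011,-0.0262,0,0,0,0.1731,1],[0.0011,-0.0262,0,0,0,0.173,1]]] 14
```

Call:
carry_out:
  series:
    - [[0.0007, -0.0273, 0.001, 0, 0, 0.173, 1], [0.0011, -0.0262, 0, 0, 0, 0.173, 1], [0.0011, -0.0262, 0, 0, 0, 0.173, 1], [0.0011, -0.0262, 0, 0, 0, 0.173, 1], [0.0011, -0.0262, 0, 0, 0, 0.173, 1], [0.0011, -0.0262, 0, 0, 0, 0.173, 1], [0.0011, -0.0262, 0, 0, 0, 0.173, 1], [0.0011, -0.0262, 0, 0, 0, 0.173, 1], [0.0011, -0.0262, 0, 0, 0, 0.173, 1], [0.0011, -0.0262, 0, 0, 0, 0.173, 1], [0.0011, -0.0262, 0, 0, 0, 0.173, 1], [0.0011, -0.0262, 0, 0, 0, 0.173, 1], [0, 0, 0, 0, 0, 0, 1], [0, 0, 0, 0, 0, 0, 1], [0, 0, 0, 0, 0, 0, 1]]

```text
time_s: 16.8
tcp_pos: [0.4595, -0.2928, 0.0403]
ee_rot: [3.111, -0.434, 0.001]
force: [1.5, -0.5, -3.3]
width: 0.0169
grip_force: 89.3
```

```bash
python3 - <<'E'
from h import *
p,M,o=status(); print(o["ft_torque"], "ring",p+M@[.0908,0,-.001])
arc(-26.3,5,(.5466,-.3178),.0400)
E
```

```text
t 16.8 p [ 0.4595 -0.2928  0.0403] yaw -15.89 z [ 0.0003 -0.0004 -1.    ] F [ 1.5205 -0.4993 -3.2649] w 0.0169 q [ 0.5755  0.6287 -0.0815  1.9479  0.0895  0.5679 -1.4141]
[-0.0813 -0.2289  0.0825] ring [ 0.5468 -0.3177  0.0414]
[[[-0.0004,-0.0104,0.0011,0.0006,-0.0009,0.0726,1],[0.0002,-0.011,0,0,0,0.0727,1],[0.0002,-0.0109,0,0,0,0.0726,1],[0.0002,-0.011,0,0,0,0.0727,1],[0.0002,-0.011,0,0,0,0.0726,1]]] 5
```

Call:
carry_out:
  series:
    - [[-0.0004, -0.0105, 0.001, 0, 0, 0.0727, 1], [0.0002, -0.011, 0, 0, 0, 0.0727, 1], [0.0002, -0.011, 0, 0, 0, 0.0727, 1], [0.0002, -0.011, 0, 0, 0, 0.0727, 1], [0, 0, 0, 0, 0, 0, 1], [0, 0, 0, 0, 0, 0, 1], [0, 0, 0, 0, 0, 0, 1]]

```text
time_s: 17.38
tcp_pos: [0.4639, -0.2806, 0.04]
ee_rot: [3.071, -0.661, 0.001]
force: [2.1, -1.1, -1.0]
width: 0.0162
grip_force: 89.5
```

```bash
python3 - <<'E'
from h import *
p,M,o=status(); print(o["ft_torque"], "ring",p+M@[.0908,0,-.001])
E
```

```text
t 17.38 p [ 0.4639 -0.2806  0.04  ] yaw -24.28 z [ 0.0007 -0.0003 -1.    ] F [ 2.091  -1.1283 -1.0308] w 0.0162 q [ 0.5234  0.6262 -0.0375  1.9558  0.0413  0.5596 -1.5365]
[-0.1371 -0.4355  0.1433] ring [ 0.5467 -0.3179  0.0411]
```

Call:
carry_out:
  series:
    - [[0.0002, -0.011, 0, 0, 0, 0.0727, 1], [0.0002, -0.011, 0, 0, 0, 0.0727, 1], [0, 0, 0, 0, 0, 0, 1], [0, 0, 0, 0, 0, 0, 1]]

```text
time_s: 17.72
tcp_pos: [0.4668, -0.2748, 0.04]
ee_rot: [3.045, -0.772, 0.001]
force: [2.9, -1.8, -1.8]
width: 0.0167
grip_force: 89.5
```

```bash
python3 - <<'E'
from h import *
p,M,o=status(); print(o["ft_torque"], "ring",p+M@[.0908,0,-.001])
E
```

```text
t 17.72 p [ 0.4668 -0.2748  0.04  ] yaw -28.45 z [ 0.0004 -0.0007 -1.    ] F [ 2.909  -1.8303 -1.8344] w 0.0167 q [ 0.4963  0.6259 -0.0148  1.9574  0.0171  0.5577 -1.5975]
[-0.3192 -0.5948  0.206 ] ring [ 0.5466 -0.318   0.0411]
```

Call:
carry_out:
  series:
    - [[0.0002, -0.011, 0, 0, 0, 0.0727, 1], [0, 0, 0, 0, 0, 0, 1], [0, 0, 0, 0, 0, 0, 1]]

```text
time_s: 17.97
tcp_pos: [0.4682, -0.2723, 0.04]
ee_rot: [3.03, -0.827, 0.001]
force: [1.8, -2.8, -1.7]
width: 0.0164
grip_force: 89.6
```

```bash
python3 - <<'E'
from h import *
p,M,o=status(); print(o["ft_torque"], "ring",p+M@[.0908,0,-.001],"tool F",M.T@o["force"])
im,P,p,M=seen("w8")
B=P.reshape(-1,3);c=np.radians(10.4);u=np.array([np.cos(c),np.sin(c)]);v=np.array([-u[1],u[0]])
X=(B[:,:2]-[.5467,-.3175])@u;Y=(B[:,:2]-[.5467,-.3175])@v
for lo in np.arange(.030,.096,.003):
    s=(X>lo)&(X<lo+.003)&(abs(Y)<.015)
    if s.sum()>3: print(round(lo,3),s.sum(),np.round(np.median(B[s,2]),4))
E
```

```text
t 17.97 p [ 0.4682 -0.2723  0.04  ] yaw -30.54 z [ 0.0002 -0.0012 -1.    ] F [ 1.7544 -2.8497 -1.6877] w 0.0164 q [ 0.4832  0.626  -0.0032  1.9577  0.0054  0.5572 -1.6278]
[-0.918  -0.4231  0.4077] ring [ 0.5464 -0.3185  0.041 ] tool F [2.9577 1.5616 1.6914]
t 17.97 p [ 0.4682 -0.2723  0.04  ] yaw -30.54 z [ 0.0002 -0.0012 -1.    ] F [ 1.7544 -2.8497 -1.6877] w 0.0164 q [ 0.4832  0.626  -0.0032  1.9577  0.0054  0.5572 -1.6278]
0.03 248 0.0371
0.033 368 0.037
0.036 327 0.037
0.039 288 0.037
0.042 550 0.0444
0.045 153 0.0485
0.048 132 0.0484
0.051 69 0.0484
0.054 15 0.054
0.057 42 0.0411
```

View pics/w8.png

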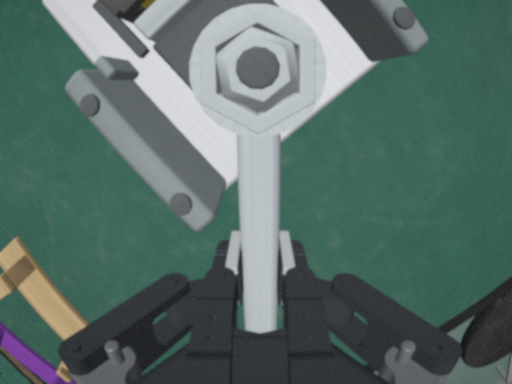

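The ring is seated on the nut (258,68), the handle is clear of the wall corner (205,220), and the torque is rising. One more small push, then I'll measure the nut.

Call:
carry_out:
  series:
    - [[0.0002, -0.011, 0, 0, 0, 0.0727, 1], [0, 0, 0, 0, 0, 0, 1], [0, 0, 0, 0, 0, 0, 1]]

```text
time_s: 18.27
tcp_pos: [0.4695, -0.2701, 0.0399]
ee_rot: [3.013, -0.882, 0.0]
force: [1.0, -7.4, -2.3]
width: 0.0162
grip_force: 89.9
```

```bash
python3 - <<'E'
from h import *
p,M,o=status(); print(o["ft_torque"], "ring",p+M@[.0908,0,-.001],"tool F",M.T@o["force"])
E
```

```text
t 18.27 p [ 0.4695 -0.2701  0.0399] yaw -32.63 z [-0.0004 -0.0019 -1.    ] F [ 1.013  -7.3863 -2.3238] w 0.0162 q [ 0.47    0.6263  0.0087  1.9576 -0.0061  0.5572 -1.6582]
[-1.3485 -0.1501  0.8938] ring [ 0.546 -0.319  0.041] tool F [4.8346 5.6699 2.3374]
```

That's the hard stop, at about 1.4 N m. I'll back off into the play and lift.

```bash
python3 - <<'E'
from h import *
arc(-24.5,4,(.5466,-.3179),.0400)
E
```

```text
[[[0,0.0064,-0.0002,0.0037,-0.0013,-0.071,1],[0.0001,0.0107,0,0,0,-0.0709,1],[0.0002,0.0108,0,0,0,-0.071,1],[0.0002,0.0107,0,0,0,-0.071,1]]] 4
```

Call:
carry_out:
  series:
    - [[0.0002, 0.011, 0, 0, 0, -0.0727, 1], [0.0002, 0.011, 0, 0, 0, -0.0727, 1], [0.0002, 0.011, 0, 0, 0, -0.0727, 1], [0.0002, 0.011, 0, 0, 0, -0.0727, 1], [0, 0, 0, 0, 0, 0, 1], [0, 0, 0, 0, 0, 0, 1], [0, 0, 0, 0, 0, 0, 1]]

```text
time_s: 18.85
tcp_pos: [0.4641, -0.2803, 0.04]
ee_rot: [3.07, -0.664, 0.001]
force: [4.7, -3.0, -2.4]
width: 0.0167
grip_force: 89.5
```

```bash
python3 - <<'E'
from h import *
p,M,o=status(); print(o["ft_torque"], "ring",p+M@[.0908,0,-.001],"tool F",M.T@o["force"])
im,P,p,M=seen("w9"); hexfit(P,(.5466,-.3174))
E
```

```text
t 18.85 p [ 0.4641 -0.2803  0.04  ] yaw -24.42 z [ 0.0007 -0.0003 -1.    ] F [ 4.7262 -2.9992 -2.4219] w 0.0167 q [ 0.5223  0.6262 -0.0368  1.956   0.0406  0.5593 -1.539 ]
[-0.5053 -0.9534  0.0606] ring [ 0.5467 -0.3178  0.041 ] tool F [5.5415 0.777  2.4261]
t 18.85 p [ 0.4641 -0.2803  0.04  ] yaw -24.42 z [ 0.0007 -0.0003 -1.    ] F [ 4.7262 -2.9992 -2.4219] w 0.0167 q [ 0.5223  0.6262 -0.0368  1.956   0.0406  0.5593 -1.539 ]
hex n 5552 centre [ 0.5467 -0.3173] corner deg 45.62 rms mm 3.511242952990915 q= 0.099
```

Call:
carry_out:
  series:
    - [[0, 0, -0.02, 0, 0, 0, 1], [0, 0, -0.05, 0, 0, 0, 1], [0, 0, -0.08, 0, 0, 0, 1], [0, 0, -0.1, 0, 0, 0, 1], [0, 0, -0.1, 0, 0, 0, 1], [0, 0, 0, 0, 0, 0, 1], [0, 0, 0, 0, 0, 0, 1], [0, 0, 0, 0, 0, 0, 1], [0, 0, 0, 0, 0, 0, 1], [0, 0, 0, 0, 0, 0, 1], [0, 0, 0, 0, 0, 0, 1]]

```text
time_s: 19.82
tcp_pos: [0.4627, -0.2797, 0.1436]
ee_rot: [-3.07, 0.663, 0.005]
force: [0.2, 0.5, -3.3]
width: 0.0162
grip_force: 94.0
```

```bash
python3 - <<'E'
from h import *
im,P,p,M=seen("w10"); inhand(P,p,M)
hexfit(P,(.5466,-.3174))
lin([0.4875,-0.058,0.17],-1,1,n=10)
E
```

```text
t 19.82 p [ 0.4627 -0.2797  0.1436] yaw -24.39 z [-0.0028  0.0012 -1.    ] F [ 0.23    0.518  -3.3054] w 0.0162 q [ 0.5278  0.4784 -0.0435  1.8587  0.028   0.8081 -1.5267]
hand xmax 0.07604732227459275 n 3352
 0.04 mid -0.0004 w 0.0175 z 0.0067
 0.05 mid -0.0007 w 0.0172 z 0.0115
 0.06 mid -0.0007 w 0.0174 z 0.0162
 0.07 mid -0.0010 w 0.0302 z 0.0190
hex n 273 centre [ 0.5465 -0.3171] corner deg 43.98 rms mm 0.6341651478100836 q= 0.128
[[[-0.023,-0.071,-0.009,0,0.005,-0.082,1],[-0.02,-0.071,-0.008,0,0,-0.081,1],[-0.018,-0.073,-0.009,0,0,-0.082,1],[-0.014,-0.073,-0.009,0,0,-0.082,1],[-0.011,-0.073,-0.009,0,0,-0.081,1],[-0.008,-0.074,-0.008,0,0,-0.082,1],[-0.006,-0.075,-0.009,0,0,-0.082,1],[-0.002,-0.074,-0.009,0,0,-0.081,1],[0.001,-0.074,-0.008,0,0,-0.082,1],[0.004,-0.075,-0.009,0,0,-0.082,1]]] 10
```

View pics/w10.png

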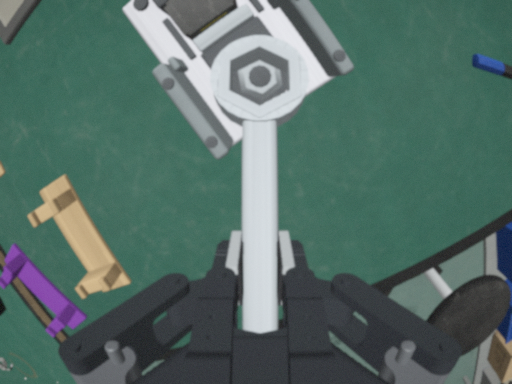

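The wrench drooped by about 25° in the fingers during the lift-off, because the ring dragged on the nut. I'll move off to the side first and check the nut from there.

Call:
carry_out:
  series:
    - [[-0.023, -0.04, -0.05, 0, 0, -0.082, 1], [-0.02, -0.05, -0.05, 0, 0, -0.082, 1], [0, -0.06, -0.03, 0, 0, -0.082, 1], [0, -0.07, 0, 0, 0, -0.082, 1], [0, -0.07, 0, 0, 0, -0.082, 1], [0, -0.06, 0, 0, 0, -0.082, 1], [0, -0.03, 0, 0, 0, -0.082, 1], [0, 0, 0, 0, 0, -0.082, 1], [0, 0, 0, 0, 0, -0.082, 1], [0, 0, 0, 0, 0, -0.082, 1], [0, 0, 0, 0, 0, 0, 1], [0, 0, 0, 0, 0, 0, 1], [0, 0, 0, 0, 0, 0, 1], [0, 0, 0, 0, 0, 0, 1], [0, 0, 0, 0, 0, 0, 1], [0, 0, 0, 0, 0, 0, 1]]

```text
time_s: 21.2
tcp_pos: [0.4855, -0.1666, 0.1838]
ee_rot: [3.141, -0.025, -0.001]
force: [0.0, 0.5, -3.5]
width: 0.0162
grip_force: 93.8
```

```bash
python3 - <<'E'
from h import *
im,P,p,M=seen("w11"); 
hexfit(P,(.5466,-.3174)); fixture(P)
T=(P.reshape(-1,3)-p)@M; T=T[(abs(T[:,1])<.035)&(T[:,0]>0.03)&(T[:,0]<.14)&(T[:,2]<.08)]
for x in np.arange(.03,.13,.01):
    s=T[abs(T[:,0]-x)<.004]
    if len(s)>5: a,b=np.percentile(s[:,1],[1,99]); print(f" {x:.2f} mid {(a+b)/2:.4f} w {b-a:.4f} z {np.median(s[:,2]):.4f}")
B=P.reshape(-1,3);c=np.radians(10.4);u=np.array([np.cos(c),np.sin(c)]);v=np.array([-u[1],u[0]])
X=(B[:,:2]-[.5467,-.3175])@u;Y=(B[:,:2]-[.5467,-.3175])@v
for lo in np.arange(.042,.1,.002):
    s=(X>lo)&(X<lo+.002)&(abs(Y)<.012)
    if s.sum()>3: print(round(lo,3),s.sum(),np.round(np.median(B[s,2]),4))
E
```

```text
t 21.2 p [ 0.4855 -0.1666  0.1838] yaw -0.92 z [-0.0005 -0.0001 -1.    ] F [ 0.0064  0.5401 -3.4907] w 0.0162 q [ 0.4037  0.3944 -0.1705  1.8773  0.0852  0.8774 -1.3953]
hex n 431 centre [ 0.5468 -0.3172] corner deg 43.47 rms mm 0.5914541551808692 q= 0.137
plate 6385 0.02568670941517659 size [162.6136 120.9186] yaw 10.12 origin [ 0.5453 -0.3164]
walls 2384 0.0699818426184904 size [ 81.8545 120.4062] yaw 10.98 origin [ 0.5473 -0.3166]
nut 477 [ 0.5474 -0.3128  0.0608] (array([ 0.5469, -0.3172]), array([29.2429, 32.9402]), 12.667610168457031)
 0.03 mid -0.0004 w 0.0174 z 0.0031
 0.04 mid -0.0004 w 0.0175 z 0.0070
 0.05 mid -0.0007 w 0.0172 z 0.0117
 0.06 mid -0.0006 w 0.0198 z 0.0166
 0.07 mid -0.0008 w 0.0406 z 0.0200
 0.08 mid -0.0008 w 0.0472 z -0.1321
 0.09 mid -0.0008 w 0.0520 z 0.0287
 0.10 mid -0.0006 w 0.0482 z 0.0356
 0.11 mid -0.0008 w 0.0366 z 0.0377
0.042 34 0.0482
0.044 43 0.0485
0.046 41 0.0488
0.048 41 0.0486
0.05 42 0.0485
0.052 42 0.0483
0.054 45 0.0476
0.056 48 0.059
0.058 46 0.059
0.06 47 0.059
0.062 46 0.0589
0.064 47 0.0588
0.066 46 0.059
0.068 44 0.0588
0.07 45 0.0588
0.072 45 0.0588
0.074 49 0.0587
0.076 44 0.059
0.078 45 0.0588
0.08 49 0.0588
0.082 43 0.0588
0.084 44 0.0588
0.086 42 0.0588
0.088 32 0.0587
0.09 45 0.0546
0.092 48 0.0553
0.094 42 0.0553
0.096 44 0.0554
0.098 47 0.0556
```

View pics/w11.png

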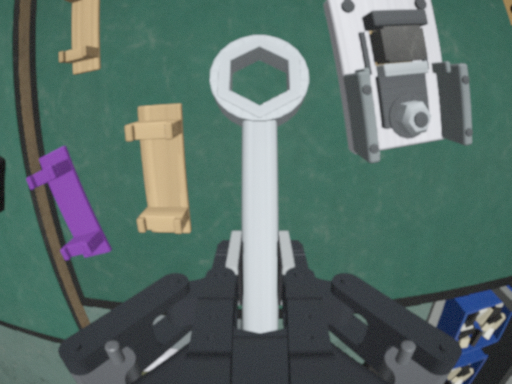

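The transformer is clamped with no gap to the jaw. The nut reads 2.23 rad, which is thin against the 2.2 limit. First I'll level the wrench by pitching the tool.

Call:
carry_out:
  series:
    - [[0, 0, 0, 0, 0.143, 0, 1], [0, 0, 0, 0, 0.143, 0, 1], [0, 0, 0, 0, 0.143, 0, 1], [0, 0, 0, 0, 0.143, 0, 1], [0, 0, 0, 0, 0.143, 0, 1], [0, 0, 0, 0, 0.143, 0, 1], [0, 0, 0, 0, 0, 0, 1], [0, 0, 0, 0, 0, 0, 1], [0, 0, 0, 0, 0, 0, 1], [0, 0, 0, 0, 0, 0, 1], [0, 0, 0, 0, 0, 0, 1]]

```text
time_s: 22.17
tcp_pos: [0.4867, -0.1662, 0.1841]
ee_rot: [3.067, -0.022, 0.667]
force: [-0.6, 0.8, -2.1]
width: 0.016
grip_force: 93.9
```

```bash
cat >> h.py <<'E'
def level(P,p,yaw=-1):
    """wrench slices in level axes (forward along yaw, left, up) from TCP"""
    a=np.radians(yaw); A=np.array([[np.cos(a),-np.sin(a),0],[np.sin(a),np.cos(a),0],[0,0,1]])
    T=(P.reshape(-1,3)-p)@A; T=T[(abs(T[:,1])<.035)&(T[:,0]>.02)&(T[:,0]<.14)&(T[:,2]>-.07)&(T[:,2]<.06)]
    print("fwd max",T[:,0].max())
    for x in np.arange(.03,.12,.01):
        s=T[abs(T[:,0]-x)<.004]
        if len(s)>5: a,b=np.percentile(s[:,1],[1,99]); print(f" {x:.2f} mid {(a+b)/2:.4f} w {b-a:.4f} z {np.median(s[:,2]):.4f}")
E
python3 - <<'E'
from h import *
im,P,p,M=seen("w12"); level(P,p); hexfit(P,(.5468,-.3174)); fixture(P)
E
```

```text
t 22.17 p [ 0.4867 -0.1662  0.1841] yaw -0.82 z [ 0.4155 -0.006  -0.9096] F [-0.59    0.8145 -2.1456] w 0.016 q [ 0.6739  0.2652 -0.3662  2.2271 -0.151   0.2611 -1.1083]
fwd max 0.12189490106995865
 0.03 mid 0.0005 w 0.0174 z 0.0103
 0.04 mid 0.0005 w 0.0175 z 0.0101
 0.05 mid 0.0008 w 0.0172 z 0.0099
 0.06 mid 0.0009 w 0.0174 z 0.0097
 0.07 mid 0.0008 w 0.0310 z 0.0106
 0.08 mid 0.0009 w 0.0459 z 0.0115
 0.09 mid 0.0009 w 0.0512 z 0.0112
 0.10 mid 0.0012 w 0.0514 z 0.0110
 0.11 mid 0.0008 w 0.0429 z 0.0102
hex n 358 centre [ 0.5465 -0.3172] corner deg 43.33 rms mm 0.6142737255822776 q= 0.139
plate 5256 0.025457154424064765 size [163.9812 120.4903] yaw 10.47 origin [ 0.5461 -0.3167]
walls 2013 0.06982380045167469 size [ 81.7213 120.5297] yaw 10.3 origin [ 0.5464 -0.3166]
nut 406 [ 0.5456 -0.3136  0.0608] (array([ 0.5464, -0.3166]), array([32.1821, 29.3939]), 36.50761032104492)
```

Call:
carry_out:
  series:
    - [[0, -0.06, 0, 0, -0.143, 0, 1], [0, -0.06, 0, 0, -0.143, 0, 1], [0, -0.06, 0, 0, -0.143, 0, 1], [0, -0.06, 0, 0, -0.143, 0, 1], [0, -0.06, 0, 0, -0.143, 0, 1], [0, -0.06, 0, 0, -0.143, 0, 1], [0, 0, 0, 0, 0, 0, 1], [0, 0, 0, 0, 0, 0, 1], [0, 0, 0, 0, 0, 0, 1], [0, 0, 0, 0, 0, 0, 1], [0, 0, 0, 0, 0, 0, 1]]
  newtons: 45

```text
time_s: 23.13
tcp_pos: [0.4868, -0.0612, 0.1837]
ee_rot: [-3.141, 0.026, -0.012]
force: [0.4, 0.4, -4.0]
width: 0.0162
grip_force: 93.7
```

```bash
python3 - <<'E'
from h import *
im,P,p,M=seen("w13"); level(P,p)
lin([.484,-.0586,.085],-1,1,n=6,prec=4)
E
```

```text
t 23.13 p [ 0.4868 -0.0612  0.1837] yaw -0.96 z [ 0.0074  0.0002 -1.    ] F [ 0.3745  0.3853 -3.9685] w 0.0162 q [ 0.1772  0.358  -0.1387  1.9387  0.0643  0.8417 -1.5828]
fwd max 0.11532207517955187
 0.03 mid 0.0004 w 0.0174 z -0.0019
 0.04 mid 0.0004 w 0.0176 z -0.0066
 0.05 mid 0.0007 w 0.0172 z -0.0112
 0.06 mid 0.0007 w 0.0176 z -0.0160
 0.07 mid 0.0008 w 0.0406 z -0.0195
 0.08 mid 0.0008 w 0.0481 z -0.0226
 0.09 mid 0.0010 w 0.0521 z -0.0279
 0.10 mid 0.0007 w 0.0483 z -0.0347
 0.11 mid 0.0011 w 0.0368 z -0.0368
[[[-0.002,-0.0014,0.0549,-0.0009,-0.015,0.0002,1],[-0.0016,-0.0014,0.0549,0,0,0.0002,1],[-0.0017,-0.0014,0.0549,0,0,0.0002,1],[-0.0016,-0.0014,0.0549,0,0,0.0002,1],[-0.0016,-0.0014,0.0549,0,0,0.0002,1],[-0.0016,-0.0015,0.0549,0,0,0.0002,1]]] 6
```

Call:
carry_out:
  series:
    - [[-0.0018, -0.0014, 0.055, 0, -0.015, 0, 1], [-0.0016, -0.0014, 0.055, 0, 0, 0, 1], [-0.0016, -0.0014, 0.055, 0, 0, 0, 1], [-0.0016, -0.0014, 0.055, 0, 0, 0, 1], [-0.0016, -0.0014, 0.055, 0, 0, 0, 1], [-0.0016, -0.0014, 0.055, 0, 0, 0, 1], [0, 0, 0.02, 0, 0, 0, 1], [0, 0, 0.02, 0, 0, 0, 1], [0, 0, 0.02, 0, 0, 0, 1], [0, 0, 0, 0, 0, 0, 1], [0, 0, 0, 0, 0, 0, 1]]
  newtons: 30

```text
time_s: 24.1
tcp_pos: [0.4848, -0.0578, 0.0671]
ee_rot: [-3.141, 0.024, -0.0]
force: [0.6, -0.3, -2.1]
width: 0.0163
grip_force: 94.0
```

Call:
carry_out:
  series:
    - [[0, 0, 0.012, 0, 0, 0, 1], [0, 0, 0.012, 0, 0, 0, 1], [0, 0, 0.012, 0, 0, 0, 1], [0, 0, 0, 0, 0, 0, 1], [0, 0, 0, 0, 0, 0, 1]]

```text
time_s: 24.52
tcp_pos: [0.4871, -0.0577, 0.0576]
ee_rot: [-3.141, 0.024, -0.009]
force: [1.1, -0.2, 8.7]
width: 0.0166
grip_force: 95.2
```

```bash
python3 - <<'E'
from h import *
im,P,p,M=seen("w14"); level(P,p)
E
```

```text
t 24.52 p [ 0.4871 -0.0577  0.0576] yaw -0.87 z [ 0.0058  0.0004 -1.    ] F [ 1.0688 -0.2132  8.6747] w 0.0166 q [ 0.143   0.5453 -0.1086  2.0801  0.1129  0.5158 -1.634 ]
fwd max 0.13999844006269344
 0.03 mid 0.0000 w 0.0687 z 0.0006
 0.04 mid 0.0000 w 0.0682 z -0.0120
 0.05 mid 0.0001 w 0.0681 z -0.0133
 0.06 mid -0.0001 w 0.0682 z -0.0487
 0.07 mid 0.0001 w 0.0684 z -0.0150
 0.08 mid -0.0001 w 0.0685 z -0.0147
 0.09 mid -0.0001 w 0.0682 z -0.0539
 0.10 mid -0.0000 w 0.0679 z -0.0348
 0.11 mid -0.0000 w 0.0680 z -0.0256
```

Call:
carry_out:
  series:
    - [[0, 0, 0.01, 0, 0, 0, 1], [0, 0, 0.01, 0, 0, 0, 1], [0, 0, 0.01, 0, 0, 0, 1], [0, 0, 0, 0, 0, 0, 1], [0, 0, 0, 0, 0, 0, 1]]

```text
time_s: 24.98
tcp_pos: [0.4858, -0.0577, 0.0485]
ee_rot: [-3.141, 0.024, -0.005]
force: [-3.2, 0.5, 11.6]
width: 0.0163
grip_force: 96.1
```

Call:
carry_out:
  series:
    - [[0, 0, 0.01, 0, 0, 0, 1], [0, 0, 0.01, 0, 0, 0, 1], [0, 0, 0, 0, 0, 0, 1], [0, 0, 0, 0, 0, 0, 1]]

```text
time_s: 25.32
tcp_pos: [0.4845, -0.0577, 0.0422]
ee_rot: [-3.141, 0.024, -0.002]
force: [-5.2, 1.0, 12.8]
width: 0.0165
grip_force: 96.8
```

```bash
cat >> h.py <<'E'
def wr(P,c=(.58,-.059)):
    Q=P.reshape(-1,3); Q=Q[(Q[:,2]>.012)&(Q[:,2]<.1)&(abs(Q[:,1]-c[1])<.028)&(Q[:,0]>.40)&(Q[:,0]<.625)]
    print("xmax",Q[Q[:,2]>.03][:,0].max())
    for x in np.arange(.42,.62,.015):
        s=Q[(abs(Q[:,0]-x)<.004)]
        if len(s)>5: a,b=np.percentile(s[:,1],[1,99]); m=abs(s[:,1]-(a+b)/2)<.006; print(f" {x:.3f} mid {(a+b)/2:.4f} w {b-a:.4f} z {np.median(s[m][:,2]) if m.any() else 0:.4f} zmax {s[:,2].max():.4f}")
E
python3 - <<'E'
from h import *
im,P,p,M=seen("w15"); wr(P)
E
```

```text
t 25.32 p [ 0.4845 -0.0577  0.0422] yaw -0.87 z [ 0.001   0.0005 -1.    ] F [-5.2186  0.974  12.8337] w 0.0165 q [ 0.1382  0.5712 -0.1023  2.0948  0.1187  0.4799 -1.6393]
xmax 0.6078874141527253
 0.435 mid -0.0568 w 0.0277 z 0.0000 zmax 0.0377
 0.450 mid -0.0568 w 0.0179 z 0.0589 zmax 0.0604
 0.465 mid -0.0570 w 0.0171 z 0.0574 zmax 0.0587
 0.480 mid -0.0668 w 0.0397 z 0.0592 zmax 0.0894
 0.495 mid -0.0592 w 0.0544 z 0.0546 zmax 0.0997
 0.510 mid -0.0577 w 0.0180 z 0.0532 zmax 0.0550
 0.525 mid -0.0590 w 0.0476 z 0.0518 zmax 0.0540
 0.540 mid -0.0589 w 0.0481 z 0.0503 zmax 0.0525
 0.555 mid -0.0586 w 0.0174 z 0.0492 zmax 0.0518
 0.570 mid -0.0588 w 0.0465 z 0.0498 zmax 0.0515
 0.585 mid -0.0589 w 0.0518 z 0.0000 zmax 0.0500
 0.600 mid -0.0590 w 0.0419 z 0.0453 zmax 0.0490
```

Call:
carry_out:
  series:
    - [[0, 0, 0.01, 0, 0, 0, 1], [0, 0, 0.008, 0, 0, 0, 1], [0, 0, 0, 0, 0, 0, 1], [0, 0, 0, 0, 0, 0, 1], [0, 0, 0, 0, 0, 0, 1]]

```text
time_s: 25.78
tcp_pos: [0.4835, -0.0577, 0.0367]
ee_rot: [-3.141, 0.024, 0.002]
force: [-7.5, -0.6, 13.8]
width: 0.016
grip_force: 98.0
```

```bash
python3 - <<'E'
from h import *
im,P,p,M=seen("w16"); wr(P)
E
```

```text
t 25.78 p [ 0.4835 -0.0577  0.0367] yaw -0.87 z [-0.001   0.0004 -1.    ] F [-7.4631 -0.5619 13.7731] w 0.016 q [ 0.1364  0.5806 -0.0998  2.0998  0.1208  0.4674 -1.6412]
xmax 0.6034706637632838
 0.435 mid -0.0568 w 0.0270 z 0.0000 zmax 0.0377
 0.450 mid -0.0570 w 0.0176 z 0.0505 zmax 0.0518
 0.465 mid -0.0570 w 0.0172 z 0.0505 zmax 0.0522
 0.480 mid -0.0668 w 0.0399 z 0.0540 zmax 0.0893
 0.495 mid -0.0592 w 0.0542 z 0.0504 zmax 0.1000
 0.510 mid -0.0577 w 0.0177 z 0.0505 zmax 0.0524
 0.525 mid -0.0589 w 0.0473 z 0.0505 zmax 0.0523
 0.540 mid -0.0589 w 0.0483 z 0.0504 zmax 0.0525
 0.555 mid -0.0588 w 0.0210 z 0.0510 zmax 0.0535
 0.570 mid -0.0589 w 0.0478 z 0.0517 zmax 0.0543
 0.585 mid -0.0589 w 0.0518 z 0.0000 zmax 0.0542
 0.600 mid -0.0589 w 0.0407 z 0.0514 zmax 0.0546
```

The wrench lies level in both cradles with the ring at x≈0.577. I'll open and rise, then inspect the nut from overhead.

Call:
carry_out:
  series:
    - [[0, 0, 0, 0, 0, 0, 0.6], [0, 0, 0, 0, 0, 0, 0.3], [0, 0, 0, 0, 0, 0, 0], [0, 0, 0, 0, 0, 0, 0], [0, 0, 0, 0, 0, 0, 0], [0, 0, 0, 0, 0, 0, 0], [0, 0, -0.05, 0, 0, 0, 0], [0, 0, -0.12, 0, 0, 0, 0], [0, 0, -0.12, 0, 0, 0, 0], [0, 0, -0.12, 0, 0, 0, 0], [0, 0.11, 0, 0, 0, 0, 0], [0, 0.12, 0, 0, 0, 0, 0], [0, 0.12, 0, 0, 0, 0, 0], [0, 0.12, 0, 0, 0, 0, 0], [0, 0.12, 0, 0, 0, 0, 0], [0, 0.12, 0, 0, 0, 0, 0], [0, 0.12, 0, 0, 0, 0, 0], [0, 0, 0, 0, 0, 0, 0]]

```text
time_s: 27.33
tcp_pos: [0.4786, -0.3156, 0.158]
ee_rot: [3.137, -0.039, -0.002]
force: [-0.2, -1.5, 0.7]
width: 0.0857
grip_force: 0.0
```

Call:
carry_out:
  series:
    - [[0, 0, 0, 0, 0, 0, 0], [0, 0, 0, 0, 0, 0, 0], [0, 0, 0, 0, 0, 0, 0], [0, 0, 0, 0, 0, 0, 0], [0, 0, 0, 0, 0, 0, 0]]

```text
time_s: 27.75
tcp_pos: [0.4811, -0.3054, 0.1584]
ee_rot: [-3.14, 0.021, 0.0]
force: [0.3, -0.7, 0.5]
width: 0.0856
grip_force: 0.0
```

```bash
python3 - <<'E'
from h import *
im,P,p,M=seen("w17"); hexfit(P,(.5468,-.3174)); fixture(P); hexfit(P,(.5462,-.3168)); wr(P)
cv2.imwrite("pics/w17c.png",cv2.resize(im[0:200,120:400],None,fx=2.8,fy=2.8,interpolation=cv2.INTER_CUBIC))
bot.grab_frame("top"); look("top",["wrench","wrench_tail","spool","counter","cutter","transformer"])
E
```

```text
t 27.75 p [ 0.4811 -0.3054  0.1584] yaw -0.75 z [-0.0002  0.0011 -1.    ] F [ 0.2506 -0.6568  0.5018] w 0.0856 q [ 0.5973  0.4995 -0.1126  1.7668  0.0687  0.8799 -1.1295]
hex n 406 centre [ 0.5465 -0.3174] corner deg 44.39 rms mm 0.5635886076438781 q= 0.121
plate 9053 0.025580226017593743 size [152.0458 120.1889] yaw 10.29 origin [ 0.5405 -0.3182]
walls 3734 0.07004068652972553 size [ 82.0592 120.4604] yaw 10.59 origin [ 0.5466 -0.3176]
nut 872 [ 0.5471 -0.3171  0.0609] (array([ 0.5465, -0.3175]), array([32.5248, 30.1227]), 44.76701354980469)
hex n 406 centre [ 0.5465 -0.3174] corner deg 44.39 rms mm 0.5635885786695672 q= 0.121
xmax 0.6084046850481509
 0.420 mid -0.0579 w 0.0168 z 0.0502 zmax 0.0517
 0.435 mid -0.0597 w 0.0493 z 0.0497 zmax 0.0520
 0.450 mid -0.0584 w 0.0175 z 0.0505 zmax 0.0520
 0.465 mid -0.0589 w 0.0179 z 0.0501 zmax 0.0523
 0.480 mid -0.0590 w 0.0177 z 0.0503 zmax 0.0517
 0.495 mid -0.0591 w 0.0175 z 0.0500 zmax 0.0514
 0.510 mid -0.0596 w 0.0169 z 0.0503 zmax 0.0521
 0.525 mid -0.0615 w 0.0473 z 0.0492 zmax 0.0521
 0.540 mid -0.0611 w 0.0487 z 0.0494 zmax 0.0521
 0.555 mid -0.0613 w 0.0212 z 0.0504 zmax 0.0544
 0.570 mid -0.0602 w 0.0488 z 0.0502 zmax 0.0542
 0.585 mid -0.0597 w 0.0536 z 0.0000 zmax 0.0539
 0.600 mid -0.0602 w 0.0429 z 0.0519 zmax 0.0540
top tip_of wrench 0.94 [ 0.5786 -0.0593  0.0363]
top tip_of wrench 0.44 [ 0.493  -0.0579  0.0422]
top tip_of wrench_tail 0.61 [ 0.4893 -0.0535  0.0426]
top tip_of wrench_tail 0.58 [ 0.4082 -0.0518  0.0421]
top tip_of spool 0.88 [0.5146 0.3634 0.0015]
top tip_of counter 0.93 [0.4794 0.2491 0.0018]
top tip_of cutter 0.74 [ 0.6412  0.2842 -0.0002]
top tip_of transformer 0.76 [ 0.6152 -0.3063  0.0299]
```

View pics/w17c.png

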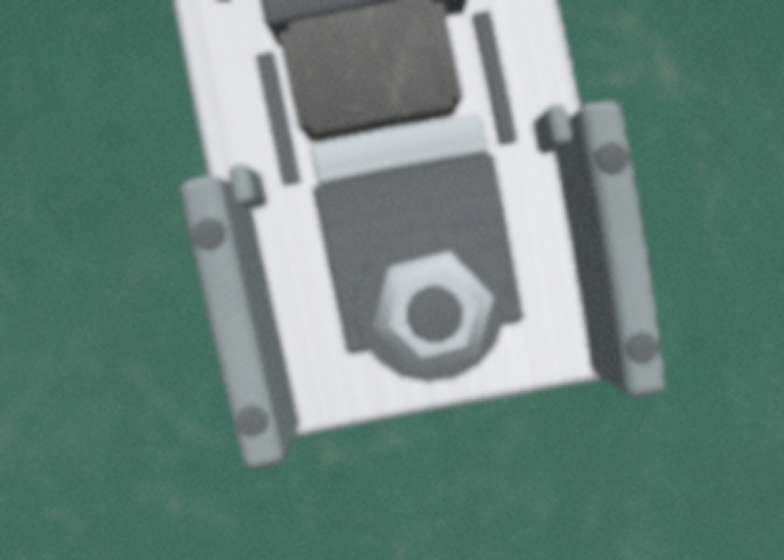

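The nut reads 2.22–2.24 rad from here. I'll get a closer, sharper measurement before deciding whether to tighten more.

Call:
carry_out:
  series:
    - [[-0.01, 0.01, 0.06, 0, 0, 0, 0], [-0.01, 0.01, 0.07, 0, 0, 0, 0], [-0.01, 0.01, 0.08, 0, 0, 0, 0], [-0.01, 0.01, 0.07, 0, 0, 0, 0], [-0.01, 0, 0.03, 0, 0, 0, 0], [0, 0, 0, 0, 0, 0, 0], [0, 0, 0, 0, 0, 0, 0], [0, 0, 0, 0, 0, 0, 0], [0, 0, 0, 0, 0, 0, 0], [0, 0, 0, 0, 0, 0, 0], [0, 0, 0, 0, 0, 0, 0]]

```text
time_s: 29.07
tcp_pos: [0.466, -0.3185, 0.0662]
ee_rot: [-3.141, 0.024, -0.002]
force: [-0.6, 1.0, -0.1]
width: 0.0856
grip_force: 0.0
```

```bash
python3 - <<'E'
from h import *
for i in range(4):
    im,P,p,M=seen(f"w18_{i}"); hexfit(P,(.5466,-.3174)); 
fixture(P)
# fixture yaw from inner wall edges
B=P.reshape(-1,3); B=B[(B[:,2]>.066)&(B[:,2]<.074)]
c=np.radians(10.4);u=np.array([np.cos(c),np.sin(c)]);v=np.array([-u[1],u[0]])
X=(B[:,:2]-[.5466,-.3174])@u;Y=(B[:,:2]-[.5466,-.3174])@v
for s in(1,-1):
  for f in (np.min,np.max):
    xs,ys=[],[]
    for x in np.arange(-.026,.044,.003):
        m=(abs(X-x)<.0015)&(Y*s>.03)&(Y*s<.07)
        if m.sum()>2: xs.append(x);ys.append(f(Y[m]*s)*s)
    if len(xs)>3: k=np.polyfit(xs,ys,1); print("wall",s,len(xs),"edge",np.mean(ys),"yaw",10.4+np.degrees(np.arctan(k[0])))
E
```

```text
t 29.07 p [ 0.466  -0.3185  0.0662] yaw -0.86 z [ 0.001  0.    -1.   ] F [-0.5795  0.9546 -0.0591] w 0.0856 q [ 0.6206  0.6107 -0.0992  1.8761  0.0921  0.6583 -1.1194]
hex n 1077 centre [ 0.5466 -0.3173] corner deg 43.9 rms mm 0.46511510420015156 q= 0.129
t 29.12 p [ 0.4659 -0.3184  0.066 ] yaw -0.86 z [ 0.0007  0.0002 -1.    ] F [-0.0801 -0.0639 -0.6102] w 0.0851 q [ 0.6207  0.611  -0.0992  1.8763  0.0921  0.6582 -1.1194]
hex n 1069 centre [ 0.5466 -0.3173] corner deg 43.79 rms mm 0.47358237392106195 q= 0.131
t 29.17 p [ 0.4658 -0.3184  0.0658] yaw -0.86 z [ 0.0004  0.0004 -1.    ] F [ 0.7107  0.106  -0.1279] w 0.0858 q [ 0.6207  0.6112 -0.0991  1.8765  0.0921  0.6581 -1.1194]
hex n 1089 centre [ 0.5467 -0.3172] corner deg 44.01 rms mm 0.46916615836571424 q= 0.127
t 29.22 p [ 0.4657 -0.3184  0.0656] yaw -0.87 z [ 0.0002  0.0005 -1.    ] F [0.1446 0.0495 0.9696] w 0.0855 q [ 0.6207  0.6115 -0.0991  1.8766  0.0921  0.658  -1.1194]
hex n 1070 centre [ 0.5467 -0.3173] corner deg 43.95 rms mm 0.4645649930481589 q= 0.128
plate 13101 0.025406800768772414 size [113.9464 107.3228] yaw 12.99 origin [ 0.5193 -0.32  ]
walls 9784 0.06989878848404221 size [137.4696 127.0056] yaw 3.01 origin [ 0.5114 -0.3179]
nut 2326 [ 0.5468 -0.3174  0.0608] (array([ 0.5463, -0.3175]), array([32.9797, 29.8602]), 43.51056671142578)
wall 1 24 edge 0.04763936766364568 yaw 10.389499657108075
wall 1 24 edge 0.05940375282689379 yaw 10.189402885123355
wall -1 22 edge -0.04736999832047868 yaw 10.688299976827837
wall -1 22 edge -0.05849483607199754 yaw 12.563696486936092
```

```bash
python3 - <<'E'
from h import *
c=bot.camera_params("wrist"); f=192/np.tan(np.radians(c["fovy"])/2)
def rectify(n,V,z,C,half,res):
    im=cv2.imread(f"pics/{n}.png"); N=int(2*half/res)
    j,i=np.mgrid[0:N,0:N]; X=C[0]-half+i*res; Y=C[1]-half+j*res   # col->x,row->y
    Q=np.stack([X,Y,np.full_like(X,z),np.ones_like(X)],-1)@np.array(V).T
    r=np.hypot(Q[...,0],Q[...,1])+1e-12; k=f*np.arctan2(r,Q[...,2])/r
    return cv2.remap(im,(Q[...,0]*k+c["cx"]).astype(np.float32),(Q[...,1]*k+c["cy"]).astype(np.float32),cv2.INTER_CUBIC),X-C[0],Y-C[1]
for n in("w18_0","w18_1","w18_2","w18_3","w17","w11","w4","w7"):
    V=np.load(n+".npz")["view"]; out=[]
    for z,r0,r1 in((.061,.0095,.0135),(.056,.0135,.0185)):
        im,X,Y=rectify(n,V,z,(.5466,-.3174),.03,.00015)
        g=cv2.GaussianBlur(im.astype(np.float32).mean(2),(0,0),2); gx=cv2.Sobel(g,5,1,0);gy=cv2.Sobel(g,5,0,1)
        r=np.hypot(X,Y); a=np.arctan2(Y,X); phi=np.arctan2(gy,gx)
        m=(r>r0)&(r<r1)&(abs(np.cos(phi-a))>.85)
        # edge normals point to flats = corner+30
        s=((gx**2+gy**2)*np.exp(6j*phi))[m].sum(); out.append(round((np.degrees(np.angle(s))/6-30)%60,2)); out.append(round(abs(s)/(gx**2+gy**2)[m].sum(),2))
    im,X,Y=rectify(n,V,.07,(.56,-.317),.09,.0003); g=cv2.GaussianBlur(im.astype(np.float32).mean(2),(0,0),1.5); gx=cv2.Sobel(g,5,1,0);gy=cv2.Sobel(g,5,0,1)
    m=(np.hypot(X+.0134,Y)>.03)&(np.hypot(X,Y)<.085); phi=np.arctan2(gy,gx); w=(gx**2+gy**2); m&=abs((np.degrees(phi)-10.4+45)%90-45)<8
    yaw=np.degrees(np.angle((w*np.exp(4j*phi))[m].sum()))/4
    print(n,out,"fix yaw",round(yaw,2))
E
```

```text
w18_0 [np.float32(44.4), np.float32(0.77), np.float32(44.11), np.float32(0.83)] fix yaw 10.04
w18_1 [np.float32(44.37), np.float32(0.79), np.float32(44.02), np.float32(0.85)] fix yaw 10.04
w18_2 [np.float32(44.18), np.float32(0.78), np.float32(44.17), np.float32(0.83)] fix yaw 10.04
w18_3 [np.float32(44.2), np.float32(0.78), np.float32(44.15), np.float32(0.85)] fix yaw 10.06
w17 [np.float32(44.63), np.float32(0.67), np.float32(44.09), np.float32(0.73)] fix yaw 9.63
w11 [np.float32(45.23), np.float32(0.36), np.float32(47.27), np.float32(0.37)] fix yaw 10.5
w4 [np.float32(49.59), np.float32(0.74), np.float32(48.59), np.float32(0.8)] fix yaw 10.27
w7 [np.float32(44.81), np.float32(0.74), np.float32(44.34), np.float32(0.81)] fix yaw 10.43
```

The image-based check gives about 2.21 rad, which is too thin a margin. There's plenty of time, so I'll regrip and tighten again more gently.

Call:
carry_out:
  series:
    - [[0, 0, -0.1, 0, 0, 0, 0], [0, 0, -0.12, 0, 0, 0, 0], [0, 0, -0.12, 0, 0, 0, 0], [0.01, -0.124, 0, 0, 0, 0, 0], [0.01, -0.124, 0, 0, 0, 0, 0], [0.01, -0.124, 0, 0, 0, 0, 0], [0.01, -0.124, 0, 0, 0, 0, 0], [0.01, -0.124, 0, 0, 0, 0, 0], [0.01, -0.124, 0, 0, 0, 0, 0], [0, -0.124, 0, 0, 0, 0, 0], [0, 0, 0, 0, 0, 0, 0], [0, 0, 0, 0, 0, 0, 0], [0, 0, 0, 0, 0, 0, 0], [0, 0, 0, 0, 0, 0, 0], [0, 0, 0, 0, 0, 0, 0]]

```text
time_s: 30.52
tcp_pos: [0.4874, -0.06, 0.1674]
ee_rot: [-3.141, 0.028, 0.001]
force: [0.4, 0.4, -0.8]
width: 0.0856
grip_force: 0.0
```

```bash
python3 - <<'E'
from h import *
im,P,p,M=seen("w19"); wr(P)
lin([.4885,-.058,.035],-1,0,n=6,prec=4)
E
```

```text
t 30.52 p [ 0.4874 -0.06    0.1674] yaw -1.02 z [-0.0005  0.0003 -1.    ] F [ 0.35    0.4151 -0.7608] w 0.0856 q [ 0.1788  0.3831 -0.1469  1.9534  0.0752  0.8108 -1.598 ]
xmax 0.6074631602254379
 0.420 mid -0.0562 w 0.0166 z 0.0506 zmax 0.0523
 0.435 mid -0.0579 w 0.0486 z 0.0504 zmax 0.0518
 0.450 mid -0.0563 w 0.0169 z 0.0506 zmax 0.0519
 0.465 mid -0.0566 w 0.0166 z 0.0506 zmax 0.0520
 0.480 mid -0.0574 w 0.0171 z 0.0504 zmax 0.0521
 0.495 mid -0.0573 w 0.0178 z 0.0505 zmax 0.0522
 0.510 mid -0.0576 w 0.0175 z 0.0506 zmax 0.0522
 0.525 mid -0.0588 w 0.0469 z 0.0505 zmax 0.0520
 0.540 mid -0.0589 w 0.0482 z 0.0504 zmax 0.0524
 0.555 mid -0.0586 w 0.0196 z 0.0510 zmax 0.0535
 0.570 mid -0.0589 w 0.0474 z 0.0524 zmax 0.0546
 0.585 mid -0.0590 w 0.0523 z 0.0000 zmax 0.0544
 0.600 mid -0.0589 w 0.0414 z 0.0522 zmax 0.0540
[[[0.0007,-0.001,0.0736,-0.0009,0.0011,-0.0001,0],[0.0006,-0.001,0.0735,0,0,-0.0001,0],[0.0006,-0.001,0.0736,0,0,-0.0001,0],[0.0006,-0.001,0.0736,0,0,-0.0001,0],[0.0006,-0.0011,0.0735,0,0,-0.0001,0],[0.0007,-0.001,0.0736,0,0,-0.0001,0]]] 6
```

Call:
carry_out:
  series:
    - [[0.0024, -0.0015, 0.0736, 0, 0, 0, 0], [0.0024, -0.0015, 0.0736, 0, 0, 0, 0], [0.0024, -0.0015, 0.0736, 0, 0, 0, 0], [0.0024, -0.0015, 0.0736, 0, 0, 0, 0], [0.0024, -0.0015, 0.0736, 0, 0, 0, 0], [0.0024, -0.0015, 0.0736, 0, 0, 0, 0], [0, 0, 0, 0, 0, 0, 0], [0, 0, 0, 0, 0, 0, 0], [0, 0, 0, 0, 0, 0, 0.5], [0, 0, 0, 0, 0, 0, 0.7], [0, 0, 0, 0, 0, 0, 0.85], [0, 0, 0, 0, 0, 0, 1], [0, 0, 0, 0, 0, 0, 1], [0, 0, 0, 0, 0, 0, 1], [0, 0, 0, 0, 0, 0, 1], [0, 0, 0, 0, 0, 0, 1], [0, 0, 0, 0, 0, 0, 1]]
  newtons: 115

```text
time_s: 31.98
tcp_pos: [0.4921, -0.0559, 0.0359]
ee_rot: [-3.141, 0.024, -0.001]
force: [-1.6, -0.9, 9.4]
width: 0.0159
grip_force: 112.3
```

```bash
python3 - <<'E'
from h import *
p,M,o=status()
a=np.radians(-16); q=[.5466-.0905*np.cos(a),-.3174-.0905*np.sin(a),.115]
p2=p+[0,0,.12]
lin(q,-16,1,n=8,p0=p2,M0=M,prec=4)
E
```

```text
t 31.98 p [ 0.4921 -0.0559  0.0359] yaw -0.88 z [ 0.0008  0.0003 -1.    ] F [-1.5761 -0.8615  9.43  ] w 0.0159 q [ 0.1369  0.5892 -0.1081  2.0804  0.1302  0.4773 -1.6549]
[[[-0.0121,0.0988,0.017,-0.0007,-0.0017,0.066,1],[-0.0087,0.0991,0.0171,0,0,0.066,1],[-0.0056,0.0993,0.017,0,0,0.066,1],[-0.0022,0.0995,0.0171,0,0,0.066,1],[0.0011,0.0995,0.017,0,0,0.066,1],[0.0043,0.0994,0.0171,0,0,0.066,1],[0.0076,0.0992,0.0171,0,0,0.066,1],[0.0109,0.0989,0.017,0,0,0.066,1]]] 8
```

Call:
carry_out:
  series:
    - [[0, 0, -0.05, 0, 0, 0, 1], [0, 0, -0.11, 0, 0, 0, 1], [0, 0, -0.12, 0, 0, 0, 1], [0, 0, -0.12, 0, 0, 0, 1], [-0.0121, 0.0988, 0.017, 0, 0, 0.066, 1], [-0.0087, 0.099, 0.017, 0, 0, 0.066, 1], [-0.0056, 0.0993, 0.017, 0, 0, 0.066, 1], [-0.0022, 0.0995, 0.017, 0, 0, 0.066, 1], [0.0011, 0.0995, 0.017, 0, 0, 0.066, 1], [0.0043, 0.0994, 0.017, 0, 0, 0.066, 1], [0.0076, 0.0992, 0.017, 0, 0, 0.066, 1], [0.0109, 0.0989, 0.017, 0, 0, 0.066, 1], [0, 0, 0, 0, 0, 0, 1], [0, 0, 0, 0, 0, 0, 1], [0, 0, 0, 0, 0, 0, 1], [0, 0, 0, 0, 0, 0, 1], [0, 0, 0, 0, 0, 0, 1], [0, 0, 0, 0, 0, 0, 1]]

```text
time_s: 33.48
tcp_pos: [0.4597, -0.2912, 0.1142]
ee_rot: [-3.11, 0.434, 0.0]
force: [-0.3, -0.3, -3.7]
width: 0.0164
grip_force: 113.0
```

```bash
python3 - <<'E'
from h import *
im,P,p,M=seen("w20"); inhand(P,p,M); hexfit(P,(.5466,-.3174)); p,M,o=status(); print("ring",p+M@[.0905,0,0])
E
```

```text
t 33.48 p [ 0.4597 -0.2912  0.1142] yaw -15.89 z [-0.0001  0.0011 -1.    ] F [-0.3445 -0.2895 -3.6725] w 0.0164 q [ 0.5601  0.5201 -0.0596  1.8843  0.0426  0.7391 -1.3713]
hand xmax 0.11617063942415722 n 12794
 0.04 mid -0.0002 w 0.0178 z -0.0142
 0.05 mid -0.0003 w 0.0174 z -0.0141
 0.06 mid -0.0002 w 0.0179 z -0.0141
 0.07 mid -0.0001 w 0.0378 z -0.0161
 0.08 mid -0.0001 w 0.0491 z -0.0161
 0.09 mid -0.0002 w 0.0519 z -0.0160
 0.10 mid -0.0002 w 0.0487 z -0.0159
 0.11 mid -0.0003 w 0.0372 z -0.0160
hex n 611 centre [ 0.5467 -0.3175] corner deg 43.79 rms mm 0.5565059038333126 q= 0.131
t 33.53 p [ 0.4597 -0.2914  0.1142] yaw -15.91 z [-0.0001  0.0009 -1.    ] F [-0.0008 -0.0583 -3.2634] w 0.016 q [ 0.5602  0.5201 -0.0594  1.8842  0.0426  0.7391 -1.3713]
ring [ 0.5467 -0.3162  0.1142]
```

Call:
carry_out:
  series:
    - [[0.0033, 0.0046, 0.05, 0, 0, 0, 1], [0, 0, 0.06, 0, 0, 0, 1], [0, 0, 0.05, 0, 0, 0, 1], [0, 0, 0.02, 0, 0, 0, 1], [0, 0, 0.01, 0, 0, 0, 1], [0, 0, 0.01, 0, 0, 0, 1], [0, 0, 0.01, 0, 0, 0, 1], [0, 0, 0.01, 0, 0, 0, 1], [0, 0, 0.01, 0, 0, 0, 1], [0, 0, 0.01, 0, 0, 0, 1], [0, 0, 0.006, 0, 0, 0, 1], [0, 0, 0, 0, 0, 0, 1], [0, 0, 0, 0, 0, 0, 1], [0, 0, 0, 0, 0, 0, 1]]

```text
time_s: 34.7
tcp_pos: [0.4599, -0.2937, 0.0403]
ee_rot: [-3.11, 0.437, 0.001]
force: [0.7, 1.3, -3.9]
width: 0.0158
grip_force: 113.2
```

```bash
python3 - <<'E'
from h import *
p,M,o=status(); print(o["ft_torque"], "ring",p+M@[.0897,0,0],"tool F",M.T@o["force"])
arc(-26,4,(.5466,-.3178),.041,r=.0897)
E
```

```text
t 34.7 p [ 0.4599 -0.2937  0.0403] yaw -16.0 z [-0.0003  0.0009 -1.    ] F [ 0.6814  1.307  -3.9072] w 0.0158 q [ 0.5573  0.6297 -0.0512  1.9448  0.0548  0.569  -1.3802]
[ 0.1296 -0.1203  0.0818] ring [ 0.5461 -0.3184  0.0403] tool F [ 0.2967 -1.4411  3.9081]
[[[0.0011,-0.0155,-0.0023,-0.0015,0.001,0.0873,1],[0.0003,-0.0131,0,0,0,0.0873,1],[0.0003,-0.013,0,0,0,0.0873,1],[0.0003,-0.0131,0,0,0,0.0873,1]]] 4
```

Call:
carry_out:
  series:
    - [[0.0008, -0.014, 0, 0, 0, 0.0873, 1], [0.0003, -0.013, 0, 0, 0, 0.0873, 1], [0.0003, -0.013, 0, 0, 0, 0.0873, 1], [0.0003, -0.013, 0, 0, 0, 0.0873, 1], [0.0002, -0.008, 0, 0, 0, 0.0524, 1], [0, 0, 0, 0, 0, 0, 1], [0, 0, 0, 0, 0, 0, 1]]

```text
time_s: 35.28
tcp_pos: [0.4667, -0.2767, 0.0403]
ee_rot: [-3.051, 0.744, 0.001]
force: [-0.3, 2.1, -2.6]
width: 0.0158
grip_force: 113.2
```

```bash
python3 - <<'E'
from h import *
p,M,o=status(); F=M.T@o["force"];print(o["ft_torque"], "ring",p+M@[.0897,0,0],"tool F",F, "Mnut",o["ft_torque"][2]+F[1]*.09)
im,P,p,M=seen("w21"); 
hexfit(P[P[...,2]>.0565][None],(.5466,-.3174))
E
```

```text
t 35.28 p [ 0.4667 -0.2767  0.0403] yaw -27.42 z [-0.0006  0.001  -1.    ] F [-0.2726  2.1042 -2.5883] w 0.0158 q [ 0.4841  0.6273  0.0096  1.9534 -0.0116  0.5619 -1.5477]
[0.2296 0.0261 0.2316] ring [ 0.5463 -0.318   0.0402] tool F [-1.2085 -1.7408  2.5905] Mnut 0.07492343029882378
t 35.28 p [ 0.4667 -0.2767  0.0403] yaw -27.42 z [-0.0006  0.001  -1.    ] F [-0.2726  2.1042 -2.5883] w 0.0158 q [ 0.4841  0.6273  0.0096  1.9534 -0.0116  0.5619 -1.5477]
hex n 3129 centre [ 0.5467 -0.3173] corner deg 43.08 rms mm 3.0173882573121564 q= 0.143
```

Call:
carry_out:
  series:
    - [[0.0002, -0.008, 0, 0, 0, 0.0524, 1], [0, 0, 0, 0, 0, 0, 1], [0, 0, 0, 0, 0, 0, 1]]

```text
time_s: 35.58
tcp_pos: [0.4677, -0.2748, 0.0402]
ee_rot: [-3.041, 0.787, 0.002]
force: [-0.6, 0.6, -2.5]
width: 0.0162
grip_force: 113.4
```

```bash
python3 - <<'E'
from h import *
p,M,o=status(); F=M.T@o["force"];print(o["ft_torque"], "ring",p+M@[.0897,0,0],"tool F",F, "Mnut",o["ft_torque"][2]+F[1]*.09)
E
```

```text
t 35.58 p [ 0.4677 -0.2748  0.0402] yaw -29.0 z [-0.0008  0.0008 -1.    ] F [-0.5583  0.5505 -2.4978] w 0.0162 q [ 0.4747  0.6275  0.0179  1.9537 -0.0204  0.5616 -1.5705]
[0.1367 0.2363 0.4108] ring [ 0.5461 -0.3183  0.0401] tool F [-0.7525 -0.2099  2.4987] Mnut 0.39193163712972373
```

Call:
carry_out:
  series:
    - [[0.0002, -0.008, 0, 0, 0, 0.0524, 1], [0, 0, 0, 0, 0, 0, 1], [0, 0, 0, 0, 0, 0, 1]]

```text
time_s: 35.83
tcp_pos: [0.4687, -0.273, 0.0402]
ee_rot: [-3.031, 0.827, 0.002]
force: [-3.8, -1.5, -1.8]
width: 0.0158
grip_force: 113.4
```

```bash
python3 - <<'E'
from h import *
p,M,o=status(); F=M.T@o["force"];print(o["ft_torque"], "ring",p+M@[.0897,0,0],"tool F",F, "Mnut",o["ft_torque"][2]+F[1]*.09)
E
```

```text
t 35.83 p [ 0.4687 -0.273   0.0402] yaw -30.53 z [-0.0011  0.0004 -1.    ] F [-3.7557 -1.5022 -1.7815] w 0.0158 q [ 0.4649  0.6277  0.0266  1.9539 -0.029   0.5615 -1.5926]
[-0.3725  0.6145  0.5859] ring [ 0.546  -0.3186  0.0401] tool F [-2.47    3.2012  1.7851] Mnut 0.8740137725218021
```

That's a clear stop at about 0.9 N m. I'll back off gently and check the loads before lifting.

Call:
carry_out:
  series:
    - [[0.0003, 0.01, 0, 0, 0, -0.0655, 1], [0.0003, 0.01, 0, 0, 0, -0.0655, 1], [0.0003, 0.01, 0, 0, 0, -0.0655, 1], [0, 0, 0, 0, 0, 0, 1], [0, 0, 0, 0, 0, 0, 1], [0, 0, 0, 0, 0, 0, 1]]

```text
time_s: 36.33
tcp_pos: [0.4652, -0.2803, 0.0402]
ee_rot: [-3.066, 0.678, 0.001]
force: [-1.4, 2.0, -2.8]
width: 0.0162
grip_force: 113.2
```

```bash
python3 - <<'E'
from h import *
p,M,o=status(); F=M.T@o["force"];print(o["ft_torque"], "ring",p+M@[.0897,0,0],"tool F",F, "Mnut",o["ft_torque"][2]+F[1]*.09)
E
```

```text
t 36.33 p [ 0.4652 -0.2803  0.0402] yaw -24.95 z [-0.0004  0.0014 -1.    ] F [-1.4484  1.9741 -2.7567] w 0.0162 q [ 0.5007  0.6277 -0.0043  1.9519  0.0028  0.5629 -1.5113]
[0.2483 0.2792 0.0862] ring [ 0.5465 -0.3181  0.0401] tool F [-2.1433 -1.176   2.76  ] Mnut -0.019640324059781875
```

Call:
carry_out:
  series:
    - [[-0.001, -0.0005, 0, 0, 0, -0.03, 1], [0, 0, 0, 0, 0, 0, 1], [0, 0, -0.008, 0, 0, 0, 1], [0, 0, -0.008, 0, 0, 0, 1], [0, 0, -0.008, 0, 0, 0, 1], [0, 0, 0, 0, 0, 0, 1]]

```text
time_s: 36.83
tcp_pos: [0.465, -0.2807, 0.048]
ee_rot: [-3.072, 0.654, -0.0]
force: [-1.3, -1.3, -3.5]
width: 0.0158
grip_force: 113.1
```

Call:
carry_out:
  series:
    - [[0, 0, -0.01, 0, 0, 0, 1], [0, 0, -0.01, 0, 0, 0, 1], [0, 0, -0.015, 0, 0, 0, 1], [0, 0, 0, 0, 0, 0, 1]]

```text
time_s: 37.17
tcp_pos: [0.4657, -0.2805, 0.059]
ee_rot: [-3.072, 0.653, -0.002]
force: [-0.2, 0.8, -2.9]
width: 0.016
grip_force: 113.2
```

Clean lift with no drag. Now I'll raise the wrench the rest of the way and check it.

Call:
carry_out:
  series:
    - [[0, 0, -0.04, 0, 0, 0, 1], [0, 0, -0.07, 0, 0, 0, 1], [0, 0, -0.06, 0, 0, 0, 1], [0, 0, 0, 0, 0, 0, 1], [0, 0, 0, 0, 0, 0, 1], [0, 0, 0, 0, 0, 0, 1], [0, 0, 0, 0, 0, 0, 1], [0, 0, 0, 0, 0, 0, 1]]

```text
time_s: 37.83
tcp_pos: [0.4644, -0.2801, 0.1079]
ee_rot: [-3.072, 0.653, 0.004]
force: [-0.1, 0.4, -3.8]
width: 0.0155
grip_force: 113.3
```

```bash
python3 - <<'E'
from h import *
im,P,p,M=seen("w22"); inhand(P,p,M); hexfit(P,(.5466,-.3174)); 
lin([.4885,-.0578,.15],-1,1,n=9,prec=4)
E
```

```text
t 37.83 p [ 0.4644 -0.2801  0.1079] yaw -24.01 z [-0.002   0.0018 -1.    ] F [-0.1182  0.4167 -3.7699] w 0.0155 q [ 0.5034  0.5274 -0.008   1.8943  0.0051  0.7226 -1.4972]
hand xmax 0.11631255750418781 n 12789
 0.04 mid -0.0004 w 0.0178 z -0.0142
 0.05 mid -0.0004 w 0.0173 z -0.0143
 0.06 mid -0.0004 w 0.0179 z -0.0142
 0.07 mid -0.0003 w 0.0376 z -0.0162
 0.08 mid -0.0004 w 0.0490 z -0.0162
 0.09 mid -0.0003 w 0.0520 z -0.0161
 0.10 mid -0.0005 w 0.0488 z -0.0161
 0.11 mid -0.0004 w 0.0376 z -0.0161
hex n 623 centre [ 0.5469 -0.3174] corner deg 39.43 rms mm 0.5944094799133586 q= 0.207
[[[-0.0254,-0.0789,-0.0154,-0.0017,0.0047,-0.0893,1],[-0.0219,-0.0799,-0.0156,0,0,-0.0892,1],[-0.0182,-0.0808,-0.0156,0,0,-0.0893,1],[-0.0146,-0.0815,-0.0155,0,0,-0.0892,1],[-0.011,-0.0822,-0.0156,0,0,-0.0893,1],[-0.0073,-0.0825,-0.0155,0,0,-0.0892,1],[-0.0036,-0.0827,-0.0156,0,0,-0.0893,1],[0.0001,-0.0829,-0.0155,0,0,-0.0893,1],[0.0037,-0.0827,-0.0156,0,0,-0.0892,1]]] 9
```

The nut reads 39.4°, which is q≈2.30, so it is at the stop. The wrench is level in the hand, so I'll return it to the rest.

Call:
carry_out:
  series:
    - [[-0.0254, -0.0789, -0.0155, 0, 0, -0.0893, 1], [-0.022, -0.08, -0.0155, 0, 0, -0.0893, 1], [-0.0182, -0.0808, -0.0155, 0, 0, -0.0893, 1], [-0.0146, -0.0815, -0.0155, 0, 0, -0.0893, 1], [-0.011, -0.0822, -0.0155, 0, 0, -0.0893, 1], [-0.0073, -0.0825, -0.0155, 0, 0, -0.0893, 1], [-0.0036, -0.0827, -0.0155, 0, 0, -0.0893, 1], [0, -0.083, -0.0155, 0, 0, -0.0893, 1], [0.0037, -0.0827, -0.0155, 0, 0, -0.0893, 1], [0, 0, 0, 0, 0, 0, 1], [0, 0, 0, 0, 0, 0, 1], [0, 0, 0, 0, 0, 0, 1], [0, 0, 0, 0, 0, 0, 1], [0, 0, 0, 0, 0, 0, 1]]

```text
time_s: 39.05
tcp_pos: [0.4886, -0.0593, 0.1506]
ee_rot: [-3.141, 0.031, 0.002]
force: [-0.2, 0.1, -5.0]
width: 0.0163
grip_force: 113.3
```

```bash
python3 - <<'E'
from h import *
status()
lin([.488,-.0577,.042],-1,1,n=6,prec=4)
E
```

```text
t 39.05 p [ 0.4886 -0.0593  0.1506] yaw -1.12 z [-0.0011  0.0004 -1.    ] F [-0.2386  0.1054 -5.0054] w 0.0163 q [ 0.1631  0.4066 -0.1285  1.972   0.0725  0.7683 -1.5975]
[[[-0.0003,-0.0008,0.0603,-0.0008,0.0022,-0.0007,1],[-0.0003,-0.0009,0.0604,0,0,-0.0007,1],[-0.0004,-0.0009,0.0603,0,0,-0.0006,1],[-0.0003,-0.0008,0.0603,0,0,-0.0007,1],[-0.0004,-0.0009,0.0604,0,0,-0.0007,1],[-0.0003,-0.0009,0.0603,0,0,-0.0007,1]]] 6
```

Call:
carry_out:
  series:
    - [[-0.0003, -0.0009, 0.0603, 0, 0, 0, 1], [-0.0003, -0.0009, 0.0603, 0, 0, 0, 1], [-0.0003, -0.0009, 0.0603, 0, 0, 0, 1], [-0.0003, -0.0009, 0.0603, 0, 0, 0, 1], [-0.0003, -0.0009, 0.0603, 0, 0, 0, 1], [-0.0003, -0.0009, 0.0603, 0, 0, 0, 1], [0, 0, 0.006, 0, 0, 0, 1], [0, 0, 0.006, 0, 0, 0, 1], [0, 0, 0.006, 0, 0, 0, 1], [0, 0, 0, 0, 0, 0, 1], [0, 0, 0, 0, 0, 0, 1], [0, 0, 0, 0, 0, 0, 1]]

```text
time_s: 40.05
tcp_pos: [0.4888, -0.0565, 0.0378]
ee_rot: [-3.141, 0.027, -0.002]
force: [-0.2, 0.3, -2.8]
width: 0.0156
grip_force: 113.1
```

```bash
python3 - <<'E'
from h import *
im,P,p,M=seen("w23"); wr(P)
E
```

```text
t 40.05 p [ 0.4888 -0.0565  0.0378] yaw -1.0 z [ 0.0011  0.0006 -1.    ] F [-0.1507  0.2684 -2.8387] w 0.0156 q [ 0.1317  0.5827 -0.0973  2.0876  0.1155  0.4752 -1.6407]
xmax 0.6049340975253311
 0.435 mid -0.0551 w 0.0267 z 0.0000 zmax 0.0374
 0.450 mid -0.0557 w 0.0178 z 0.0522 zmax 0.0536
 0.465 mid -0.0556 w 0.0176 z 0.0523 zmax 0.0535
 0.480 mid -0.0662 w 0.0411 z 0.0575 zmax 0.0860
 0.495 mid -0.0590 w 0.0552 z 0.0522 zmax 0.1000
 0.510 mid -0.0561 w 0.0400 z 0.0522 zmax 0.1000
 0.525 mid -0.0589 w 0.0471 z 0.0521 zmax 0.0541
 0.540 mid -0.0589 w 0.0480 z 0.0521 zmax 0.0541
 0.555 mid -0.0575 w 0.0309 z 0.0538 zmax 0.0561
 0.570 mid -0.0576 w 0.0498 z 0.0000 zmax 0.0563
 0.585 mid -0.0578 w 0.0510 z 0.0000 zmax 0.0562
 0.600 mid -0.0576 w 0.0352 z 0.0539 zmax 0.0564
```

Call:
carry_out:
  series:
    - [[0, 0.004, 0.003, 0, 0, 0, 1], [0, 0.004, 0.003, 0, 0, 0, 1], [0, 0, 0, 0, 0, 0, 1], [0, 0, 0, 0, 0, 0, 0.6], [0, 0, 0, 0, 0, 0, 0.3], [0, 0, 0, 0, 0, 0, 0], [0, 0, 0, 0, 0, 0, 0], [0, 0, 0, 0, 0, 0, 0], [0, 0, 0, 0, 0, 0, 0], [0, 0, -0.05, 0, 0, 0, 0], [0, 0, -0.12, 0, 0, 0, 0], [0, 0, -0.12, 0, 0, 0, 0], [0, 0, -0.12, 0, 0, 0, 0], [0, 0, -0.05, 0, 0, 0, 0], [0, 0, 0, 0, 0, 0, 0], [0, 0, 0, 0, 0, 0, 0], [0, 0, 0, 0, 0, 0, 0], [0, 0, 0, 0, 0, 0, 0], [0, 0, 0, 0, 0, 0, 0]]

```text
time_s: 41.68
tcp_pos: [0.4876, -0.0588, 0.172]
ee_rot: [-3.14, 0.027, 0.005]
force: [-0.7, 0.1, -0.2]
width: 0.0853
grip_force: 0.0
```

```bash
python3 - <<'E'
from h import *
im,P,p,M=seen("w24"); wr(P); hexfit(P,(.5466,-.3174))
E
```

```text
t 41.68 p [ 0.4876 -0.0588  0.172 ] yaw -0.98 z [-0.0029  0.0011 -1.    ] F [-0.6868  0.141  -0.2055] w 0.0853 q [ 0.17    0.3783 -0.1371  1.9451  0.0674  0.8255 -1.5915]
xmax 0.6047996696779078
 0.420 mid -0.0571 w 0.0169 z 0.0508 zmax 0.0522
 0.435 mid -0.0578 w 0.0493 z 0.0505 zmax 0.0518
 0.450 mid -0.0571 w 0.0172 z 0.0509 zmax 0.0525
 0.465 mid -0.0574 w 0.0168 z 0.0507 zmax 0.0525
 0.480 mid -0.0577 w 0.0165 z 0.0508 zmax 0.0526
 0.495 mid -0.0584 w 0.0172 z 0.0506 zmax 0.0535
 0.510 mid -0.0582 w 0.0178 z 0.0506 zmax 0.0517
 0.525 mid -0.0593 w 0.0476 z 0.0505 zmax 0.0526
 0.540 mid -0.0592 w 0.0481 z 0.0507 zmax 0.0519
 0.555 mid -0.0596 w 0.0297 z 0.0522 zmax 0.0541
 0.570 mid -0.0593 w 0.0500 z 0.0000 zmax 0.0546
 0.585 mid -0.0597 w 0.0512 z 0.0000 zmax 0.0545
 0.600 mid -0.0593 w 0.0340 z 0.0526 zmax 0.0546
hex n 385 centre [ 0.5469 -0.3171] corner deg 39.05 rms mm 0.8256556154137503 q= 0.214
```

The wrench is level in the cradles within 2 mm of its place, the nut is at about 2.3 rad, and the gripper is clear.

```bash
python3 -c "
from plant import bot
print(bot.sign_off())"
```

```text
the job is handed in; nothing more can be done
None
```

The job is handed in, though no verdict came back: the nut measured about 2.3 rad, at its stop, with the jaw closed on the transformer, and the wrench lies level in its rest about 2 mm from where it started.

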